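# Hook the tip carrier home against its dock stop

### The arm

A 6-joint arm with a two-finger parallel gripper is mounted at the origin on the work surface. World frame = base frame: x ahead of the robot, y to its left, z up, the work surface at z = 0. Lengths are in m, angles in rad, forces in N, time in s.
With the tool pointing down it reaches from about 0.325 to 0.875 m from the base axis. Payload 4.4 kg.
Tool frame: the origin (TCP) lies at the very end of the fingers, on their centre line; the grasp point (between the pads) lies 19 mm behind it; z points along the fingers, y is the direction in which the jaws open and shut (so a half turn about z gives the same grasp; the last joint's range is limited). The gripper opens to 85 mm and grips with 20 to 120 N. Pads are 22 mm wide; open, the fingers measure 114 mm over their backs; the gripper's body (76 mm by 85 mm) begins 54 mm behind the grasp point. The pads swing forward as they close: fully open they stand 13 mm farther back than shut.
Start: joints at [-1.433, 0.207, 1.542, -0, 1.393, -0.15], TCP at [0.164, -0.551, 0.231] pointing down, gripper open.
Joint ranges: [-2.73, 2.73], [-0.86, 2.22], [0.23, 2.46], [-1.11, 4.25], [0.08, 2.63], [-2.82, 2.82]. Speed limits (rad/s): [2.79, 2.79, 3.14, 3.14, 3.14, 3.14].

### API

Orientations are given as a rotation vector (axis times angle).
In Python, from station import telemetry, viewer, ticket gives the robot as it stands.
- The arm moves only by the tool step_arm, never from a script. Its argument "commands" is a list that holds one entry, the list of rows, each a list of 5 numbers: the shift along the tool's x, y, z in mm, then the turn about the tool's z in rad, then the gripper's target within -1 to 1 (fully open at 1, half-way at 0, shut at -1). A call has 1 to 12 rows; each row shifts and turns the pose as measured when the row begins, along the tool's axes as they then stand; what a row does not reach is not made up. A row lasts 1/10 s, in which the tool goes at most 50 mm and 8.59 degrees, less where a joint would pass 70% of its speed; a pose out of reach is approached as far as the arm can. A call is refused whole if a number of a shift passes 50 or a number of a turn 0.15, either way. A call with a gripper value outside its range is refused whole. The fingers move at their own pace and stop on an object; "squeeze" is the grip in N (left out, the last holds). Time passes only in rows, so rows that do not move let the fingers close. It gives the time, the measured TCP pose, the force and the opening at its end, in the units of the state.
- telemetry.get_obs(): the state, without advancing time (a new reading comes with each control period).
- viewer.snapshot(name): name is "side" or "top"; returns a dict with "img" (384x512x3 uint8, red, green, blue), "fx", "fy", "cx", "cy" (pixels), "k1" (the pictures are not rectified: a ray, as slopes to the right and down, at radius r is drawn at 1 + k1 r^2 times it, then the intrinsics apply), "position" and "rotation" of the camera in the world. Camera axes: x right, y down, z forward; pixel columns grow to the right and rows downward; lengths in m; the calibration is good to about 2 mm. A picture is of the moment at which its call begins. There is no depth.
- ticket.close_job(): hands the job in, once; it reports no verdict.
The state is a dict: "t": time; "joint_positions": joint angles; "qd": joint speeds; "tau": joint torques, N m; "tcp_pos": TCP position; "orientation": TCP orientation; "ft_force": force on the tool from outside, world axes, zero at the start; "wrist_torque": the same for the moment, N m; "width": opening from 0.0 (shut) to 1.0 (fully open).
Only numpy, scipy, OpenCV 4.12 (cv2) and the standard library are available. Lean on these libraries where they do the work, as an engineer would, in place of code of your own. Each camera call takes 0.05 s, during which the arm holds its last target.

### The job

Take the green hook tool out of its blue cradle, hook its prong into the sliding steel pull-ring of the blue tip carrier and draw the carrier along its runway from under the wire shelf until it is fully home against the orange dock stop. The tips are easily shaken, so pull gently: bed the carrier with a steady pull of about 12 N for a good second, never more than 22 N, and touch the carrier only with the tool. Then put the tool back in its cradle, let go, and leave the carrier home and the bottle, beaker and yellow box where they were.

Things in the scene. Friction and masses are not known exactly. Their poses are not given: they have to be found in the camera images.
- grip (a point): Centre of the black rubber grip of the loose green hook tool (120 g), also its balance point. Axes: x along the straight 12 mm square shaft towards the prong, z up as it lies in the cradle. Grip 62 mm long, 18 wide (y), 26 high. The prong, a 10 mm round bar, is 125 mm ahead (+x) and hangs down to a round tip 53 mm below the shaft's axis. Tail: 117 mm behind, with a 24 mm knob.
- prong_tip (a point): Lowest point of the rounded end of the hook tool prong, 125 mm ahead of the grip centre and 53 mm below it; axes as the grip.
- hook_tool: The same green hook tool as a whole; its origin is the grip centre.
- cradle: Blue fixed cradle; origin at the centre of its underside, tool along its x. Base 150 x 90 x 8 mm; 12 mm thick uprights at x = -55 and +55 mm with flat-floored notches, floor 94 mm up, 16 mm wide, 47 mm at the mouth, tips 119 mm up. Tool in place: grip centre 100 mm above the origin, midway between the uprights, where fingers can go in from above.
- runway: Fixed dark steel runway; origin on the bench in mid-width, x along it away from the robot. Floor 6 mm thick, x = -130 to 210 mm; walls 85 mm apart inside, 26 mm high. Over x = 25 to 225, y = -150 to 150 mm stands an open wire shelf on corner legs: 8 to 10 mm bars, underside 155 mm above the bench. A gripper does not fit under or through it; the tool's shaft does.
- stop: Orange dock stop, fixed on the runway floor where it was last set; origin on the runway floor, midway between its jaws, in the plane of their faces towards the carrier; x as the runway's. Rigid. Jaws 12 mm wide, 24 long, 42 high, with a 59 mm gap for the 48 mm wide ring (bridged 6 mm high). Home: the carrier's front face lies against both jaws.
- carrier: Loose blue tip carrier on the runway, 90 (x) x 80 (y) x 50 mm, with white tips standing to 86 mm; origin at the centre of its underside, x as the runway's. 0.28 to 0.46 kg; it drags with some 1 to 3 N. 2.5 mm of side play in the runway.
- front_face (a point): Foot of the carrier's front face in mid-width, 45 mm towards -x from its origin: it meets the stop's origin when the carrier is home.
- ring (a point): Point in the carrier's flat, level steel pull-ring (a U of 8 mm bar, 32 mm clear in y, its axis 32 mm above the bench), in mid-width, 18 mm behind (+x) the axis of its front bar: put the prong in here, tip 10 to 18 mm below the bar's axis; 9 mm of slack in front. The ring slides out of the carrier: it starts anywhere in its 22 mm of easy play (about 0.4 N); fully out, it draws the carrier.
- bottle: Amber bottle, loose, 66 mm across, 160 mm high; origin under its centre. Bystander.
- beaker: Clear beaker, loose, 64 mm across, 80 mm high; origin under its centre. Bystander.
- tip_box: Yellow box, loose, 80 x 60 x 35 mm; origin under its centre. Bystander.

How it is judged:
By the outcome, as a careful person would: the job done as asked, in the order asked, and still so for the second after the job is handed in, with the robot touching nothing.
It also fails if it takes over 70 s, if anything falls off the work surface, if the arm or the gripper's body presses on something with over 40 N, if the wrist force passes 120 N, or if a joint passes its speed limit or range.

## Working session

There is one attempt and no reset: what is moved stays moved. The work goes in short steps, Python scripts to look and compute and a tool call to move; the robot and the scene stay as the last step left them, time stands still between calls to the robot, and variables do not carry over. Pictures are saved under pics/ and viewed, and the job is handed in when it is done.

Besides the shell and the picture viewer there is one more tool, called after "Request:" as name(argument=value, ...), one argument or row to a line, values as JSON. step_arm: Moves the arm, as the interface text tells. Its arguments: {"type":"object","properties":{"commands":{"type":"array"},"squeeze":{"type":"number"}},"required":["commands"]}

```bash
ls; mkdir -p pics; cat > h.py <<'E'
import numpy as np, cv2
from station import telemetry, viewer, ticket
def snap(name,fn):
    s=viewer.snapshot(name); np.savez('pics/'+fn+'.npz',**{k:np.array(v) for k,v in s.items()})
    cv2.imwrite('pics/'+fn+'.png',cv2.cvtColor(s['img'],cv2.COLOR_RGB2BGR)); return s
def load(fn): 
    d=np.load('pics/'+fn+'.npz'); return {k:d[k] for k in d.files}
def R(s):
    r=np.array(s['rotation'],float)
    return r if r.shape==(3,3) else cv2.Rodrigues(r)[0]
def ray(s,u,v):
    x=(u-s['cx'])/s['fx'];y=(v-s['cy'])/s['fy'];rd=np.hypot(x,y);r=rd
    for _ in range(30): r=rd/(1+s['k1']*r*r)
    k=1+s['k1']*r*r
    d=R(s)@np.array([x/k,y/k,1.]); return np.array(s['position'],float),d/np.linalg.norm(d)
def onz(s,u,v,z):
    p,d=ray(s,u,v); return p+d*(z-p[2])/d[2]
def proj(s,P):
    c=R(s).T@(np.array(P,float)-np.array(s['position'],float)); x,y=c[0]/c[2],c[1]/c[2]
    k=1+s['k1']*(x*x+y*y); return np.array([s['fx']*x*k+s['cx'],s['fy']*y*k+s['cy']])
def tri(a,ua,b,ub):
    p,d=ray(a,*ua);q,e=ray(b,*ub)
    A=np.stack([d,-e],1);t=np.linalg.lstsq(A,q-p,rcond=None)[0]
    P,Q=p+d*t[0],q+e*t[1]; return (P+Q)/2,np.linalg.norm(P-Q)
E
python3 - <<'E'
from h import *
for n in('side','top'):
    s=snap(n,n+'0'); print(n,{k:s[k] for k in s if k!='img'})
    cv2.imwrite(f'pics/{n}0b.png',cv2.resize(cv2.imread(f'pics/{n}0.png'),(800,600),interpolation=cv2.INTER_CUBIC))
print(telemetry.get_obs())
E
```

```text
pics
side {'fx': 459.7995485356837, 'fy': 459.7995485356837, 'cx': 253.44042564848255, 'cy': 194.7508280511717, 'k1': -0.12272801633254726, 'position': array([-0.05045536,  0.74630837,  0.96631668]), 'rotation': array([-0.9417275 ,  2.4544409 , -1.08357722])}
top {'fx': 448.3719253786742, 'fy': 448.3719253786742, 'cx': 260.15350265240676, 'cy': 190.39166564856495, 'k1': -0.09970918881910662, 'position': array([0.36601189, 0.05475379, 1.51518992]), 'rotation': array([-2.14402448,  2.17114155, -0.16100626])}
{'t': 0.1, 'joint_positions': array([-1.43251525e+00,  2.07376761e-01,  1.54284097e+00, -1.26075451e-06,
        1.39350939e+00, -1.50489934e-01]), 'qd': array([ 0.00014958, -0.00296363, -0.00235234, -0.00051596,  0.00062782,
        0.00065843]), 'tau': array([-7.99680111e-04, -3.84091616e+01, -2.92548877e+01, -3.44528335e-04,
        4.90694292e-03, -1.02578733e-05]), 'tcp_pos': array([ 0.16364196, -0.55049219,  0.23020388]), 'orientation': array([-3.10679056e+00, -4.51719275e-01, -1.85053731e-05]), 'ft_force': array([ 0.73209197,  0.4826101 , -0.0978856 ]), 'wrist_torque': array([-0.01873827, -0.0205112 ,  0.02024996]), 'width': 0.9966186319613276}
```

View pics/side0b.png

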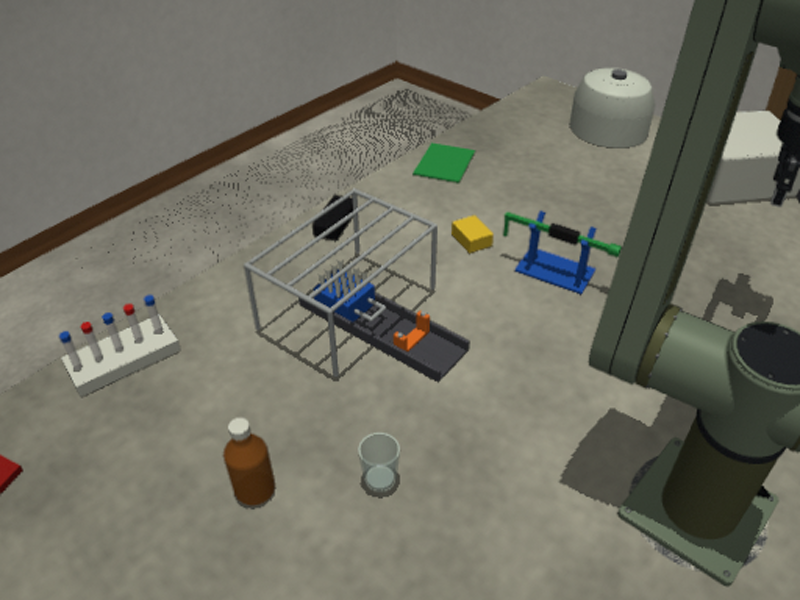

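View pics/top0b.png

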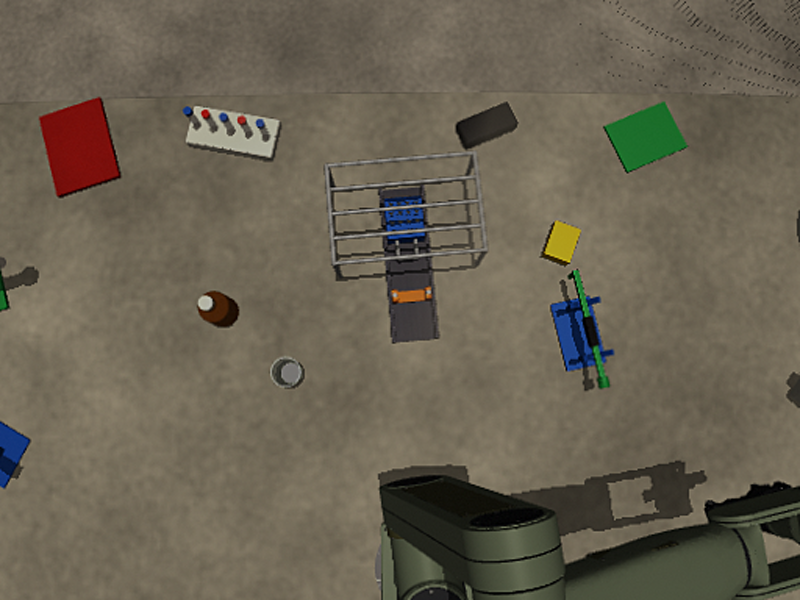

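The side view shows the tool in its cradle around (565,240) and the carrier under the shelf around (345,290), with the ring at (370,310) and the orange stop at (413,330). In the top view (800 px scale) the cradle is at (583,330), the stop at (411,296) and the ring at about (407,248). I'll zoom in to measure them.

```bash
python3 - <<'E'
from h import *
def crop(fn,x0,y0,w,h,k,out):
    im=cv2.imread(f'pics/{fn}.png')[y0:y0+h,x0:x0+w]
    cv2.imwrite(f'pics/{out}.png',cv2.resize(im,None,fx=k,fy=k,interpolation=cv2.INTER_NEAREST))
crop('top0',200,90,115,135,4.4,'c_top_run')
crop('top0',340,135,70,120,5,'c_top_cr')
crop('side0',150,115,160,135,4.4,'c_side_run')
crop('side0',280,120,130,80,6,'c_side_cr')
E
```

```text
(no output)
```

View pics/c_top_run.png

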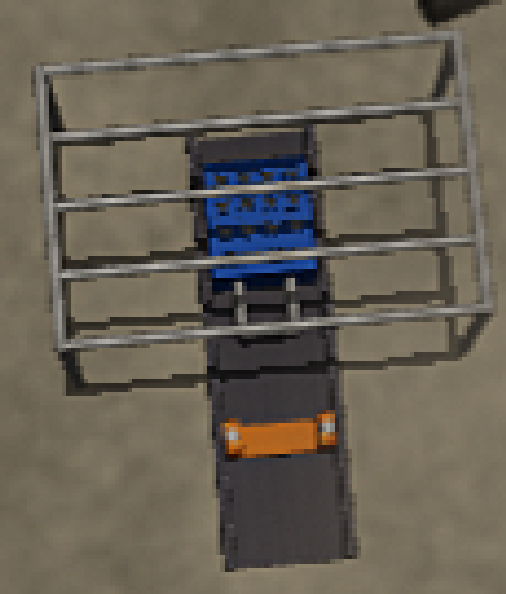

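View pics/c_top_cr.png

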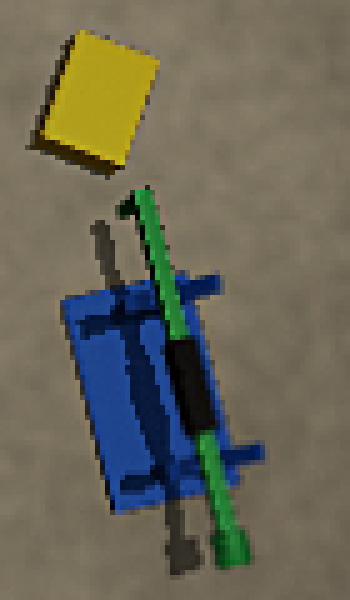

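View pics/c_side_run.png

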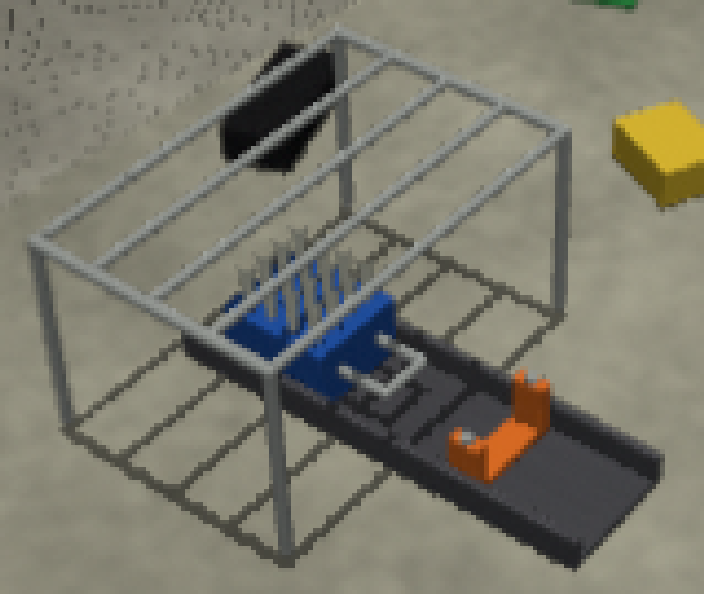

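View pics/c_side_cr.png

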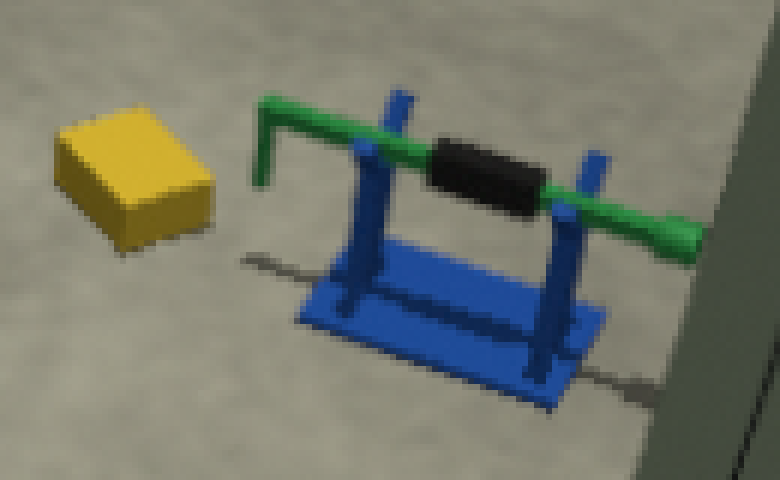

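```bash
python3 - <<'E'
from h import *
t=load('top0');s=load('side0')
def T(c,z): return onz(t,200+c[0]/4.4-.5,90+c[1]/4.4-.5,z)
def S(c,z): return onz(s,150+c[0]/4.4-.5,115+c[1]/4.4-.5,z)
np.set_printoptions(precision=4,suppress=True)
print('runway top: nearL,nearR,farL,farR',[T(c,.026) for c in((228,570),(355,557),(190,140),(313,128))])
print('runway side: nearL,nearR',[S(c,.026) for c in((575,548),(662,458))])
# stop hues
def mask(sn,lo,hi):
    h=cv2.cvtColor(sn['img'],cv2.COLOR_RGB2HSV); return cv2.inRange(h,lo,hi)
mo=mask(t,(5,140,100),(15,255,255))
n,l,st,c=cv2.connectedComponentsWithStats(mo);print('orange',[(st[i],c[i]) for i in range(1,n) if st[i][4]>10])
# top of jaws: (233,435) L and (327,430) R;faces far edge
print('jaw tops far edge L,R',T((233,420),.048),T((327,412),.048))
print('ring legs', T((240,320),.032),T((292,312),.032))
print('carrier front top',T((212,285),.05+.006),T((317,272),.056))
print('ring side corners',S((385,388),.032),S((422,358),.032))
print('shelf front corners top',T((62,345),.16),T((487,307),.16), 'back',T((40,70),.16),T((457,36),.16))
print('shelf side  front',S((275,370),.16),S((565,130),.16),'back',S((35,242),.16),S((340,35),.16))
for nm,sn in(('top',t),('side',s)):
    mg=mask(sn,(50,120,40),(75,255,255));n,l,st,c=cv2.connectedComponentsWithStats(mg)
    print(nm,[(st[i],c[i].round(1)) for i in range(1,n) if st[i][4]>10])
    my=mask(sn,(22,140,80),(32,255,255));n,l,st,c=cv2.connectedComponentsWithStats(my)
    print('y',[(st[i],c[i].round(1)) for i in range(1,n) if st[i][4]>10])
E
```

```text
runway top: nearL,nearR,farL,farR [array([0.4729, 0.0637, 0.026 ]), array([ 0.4816, -0.0325,  0.026 ]), array([0.8086, 0.0897, 0.026 ]), array([ 0.8173, -0.0064,  0.026 ])]
runway side: nearL,nearR [array([0.4731, 0.0676, 0.026 ]), array([ 0.4813, -0.0314,  0.026 ])]
orange [(array([251, 183,  25,  11, 148], dtype=int32), array([262.3581, 188.6554]))]
jaw tops far edge L,R [0.5841 0.0585 0.048 ] [ 0.5894 -0.0123  0.048 ]
ring legs [0.6639 0.0524 0.032 ] [0.6697 0.0125 0.032 ]
carrier front top [0.6862 0.0733 0.056 ] [ 0.6954 -0.0062  0.056 ]
ring side corners [0.6583 0.0454 0.032 ] [0.6602 0.0067 0.032 ]
shelf front corners top [0.6218 0.177  0.16  ] [ 0.6457 -0.1209  0.16  ] back [0.8219 0.1934 0.16  ] [ 0.8445 -0.1056  0.16  ]
shelf side  front [0.6203 0.1734 0.16  ] [ 0.6465 -0.124   0.16  ] back [0.8215 0.1919 0.16  ] [ 0.8424 -0.1059  0.16  ]
top [(array([ 386,   65,   54,   45, 1381], dtype=int32), array([412.8,  87.2])), (array([367, 173,  11,  30, 104], dtype=int32), array([371.8, 187.6])), (array([  0, 179,   5,  20,  54], dtype=int32), array([  1.2, 190.7])), (array([379, 221,  11,  28, 126], dtype=int32), array([383.7, 235.7]))]
y [(array([348, 141,  24,  27, 397], dtype=int32), array([359.7, 154. ]))]
side [(array([265,  92,  39,  25, 634], dtype=int32), array([284.1, 103.6])), (array([323, 136,  29,  15, 117], dtype=int32), array([334.4, 141.9])), (array([370, 151,  28,  13, 119], dtype=int32), array([385.7, 157.1]))]
y [(array([289, 138,  26,  24, 434], dtype=int32), array([301.8, 149.3]))]
```

```bash
python3 - <<'E'
from h import *
np.set_printoptions(precision=4,suppress=True)
t=load('top0');s=load('side0')
def C(c,z): return onz(t,340+c[0]/5-.5,135+c[1]/5-.5,z)
h=cv2.cvtColor(t['img'],cv2.COLOR_RGB2HSV); m=cv2.inRange(h,(50,120,40),(75,255,255))
pts=[]
for v in range(177,222):
    u=np.where(m[v,360:395])[0]
    if len(u) and (v<200 or v>221): pts.append((360+u.mean(),v))
for v in range(222,239):
    u=np.where(m[v,360:395])[0]
    if len(u): pts.append((360+u.mean(),v))
W=np.array([onz(t,u,v,.103)[:2] for u,v in pts])
l=cv2.fitLine(W.astype(np.float32),cv2.DIST_HUBER,0,.001,.001).ravel();print('line',l,'yaw',np.arctan2(l[1],l[0]))
d=l[:2]*np.sign(l[0]);n=np.array([-d[1],d[0]]);print('resid mm',((W-l[2:])@n*1000).round(1))
# black grip mask top: dark pixels
g=t['img'].max(2)<40; g=g.astype(np.uint8); n_,lab,st,c=cv2.connectedComponentsWithStats(g[180:240,360:395])
print([(st[i],c[i]+[360,180]) for i in range(1,n_) if st[i][4]>20])
for nm,c in (('grip front',(178,338)),('grip rear',(202,432)),('tip prong top',(139,190)),('knob end',(234,568))): print(nm,C(c,.106),'s=',(C(c,.106)[:2]-l[2:])@d)
print('uprights tips',[C(c,.119) for c in((215,284),(258,453))],[ C(c,.119) for c in ((125,290),(160,470))])
print('base corners',[C(c,.008) for c in((64,298),(112,510))])
# side: grip centre
def S(c): return (280+c[0]/6-.5,120+c[1]/6-.5)
print('grip side at z=.1',onz(s,*S((487,178)),.1),'prong corner',onz(s,*S((270,102)),.103), 'prong tip tri')
print('y box',onz(t,359.7,154,.035))
E
```

```text
line [ 0.9794  0.2018  0.4946 -0.3383] yaw 0.20318265
resid mm [-0.  -0.8  0.  -0.8  0.  -0.8  0.1 -0.7  0.1 -0.7  0.1 -0.7  0.1 -0.7
  0.1 -0.7  0.1 -0.7  0.1 -0.6  0.2 -0.6  0.2 -0.6  0.2  0.9  0.1 -0.7
  0.1  0.9  0.1 -0.7  0.1  0.9 -1.5 -0.7  0.1  0.8 -1.5 -0.8]
[(array([ 2, 12, 11,  8, 26], dtype=int32), array([367.2692, 196.6923])), (array([ 13,  20,  10,  23, 127], dtype=int32), array([377.315 , 211.6063]))]
grip front [ 0.5158 -0.3323  0.106 ] s= 0.021941960712407123
grip rear [ 0.4555 -0.3451  0.106 ] s= -0.039672981679024874
tip prong top [ 0.6119 -0.3115  0.106 ] s= 0.12026998674008706
knob end [ 0.3692 -0.3619  0.106 ] s= -0.12761363098198797
uprights tips [array([ 0.5486, -0.3543,  0.119 ]), array([ 0.4409, -0.3767,  0.119 ])] [array([ 0.5454, -0.2961,  0.119 ]), array([ 0.4313, -0.3135,  0.119 ])]
base corners [array([ 0.5547, -0.2815,  0.008 ]), array([ 0.41  , -0.3087,  0.008 ])]
grip side at z=.1 [ 0.4855 -0.3434  0.1   ] prong corner [ 0.6093 -0.3193  0.103 ] prong tip tri
y box [ 0.6883 -0.3069  0.035 ]
```

The two views agree on the grip to about 3 mm: (0.486, -0.341, 0.100), yaw 0.203. The runway yaw is about 0.078, with its origin near (0.607, 0.026). Next I'll move above the grip.

Request:
step_arm(
  commands=[
    [[0, 0, 0, 0.086, 1], [40, -15.5, 0, 0, 1], [40, -15.5, 0, 0, 1], [40, -15.5, 0, 0, 1], [40, -15.5, 0, 0, 1], [40, -15.5, 0, 0, 1], [40, -15.5, 0, 0, 1], [40, -15.5, 0, 0, 1], [40, -15.5, 0, 0, 1], [0, 0, 0, 0, 1]],
  ],
  squeeze=60,
)

```text
t: 1.1
tcp_pos: [0.4606, -0.3577, 0.2242]
orientation: [-3.116, -0.301, 0.005]
ft_force: [-0.3, -0.1, -0.1]
width: 1.004
```

```bash
cat > d.py <<'E'
import sys
from h import *
np.set_printoptions(precision=4,suppress=True)
def delta(x,y,z,yaw):
    o=telemetry.get_obs();Rt=cv2.Rodrigues(o['orientation'])[0]
    psi=np.arctan2(Rt[1,0],Rt[0,0]);d=Rt.T@(np.array([x,y,z])-o['tcp_pos'])*1000
    print('t',round(o['t'],2),'tcp',o['tcp_pos'],'yaw',round(psi,4),'zaxis',Rt[:,2],'w',round(o['width'],3),'F',o['ft_force'])
    print('tool-frame mm',d.round(1),'turn',round(psi-yaw,4),'joints',o['joint_positions'])
if __name__=='__main__': delta(*map(float,sys.argv[1:5]))
E
python3 d.py 0.4857 -0.341 0.081 0.203
```

```text
t 1.1 tcp [ 0.4606 -0.3577  0.2242] yaw 0.1924 zaxis [-0.0043  0.0107 -0.9999] w 1.004 F [-0.3122 -0.1492 -0.1003]
tool-frame mm [ 28.1 -10.  143.2] turn -0.0106 joints [-0.811   0.2361  1.5208  0.0043  1.3954  0.5666]
```

Request:
step_arm(
  commands=[
    [[28, -10, 0, -0.01, 1], [0, 0, 30, 0, 1], [0, 0, 30, 0, 1], [0, 0, 0, 0, 1]],
  ],
)

```text
t: 1.5
tcp_pos: [0.4869, -0.3407, 0.1621]
orientation: [-3.115, -0.323, 0.008]
ft_force: [-1.2, 0.0, -0.6]
width: 1.0
```

```bash
python3 d.py 0.4857 -0.341 0.081 0.203; python3 - <<'E'
from h import *
for n in('side','top'):
    snap(n,n+'1')
a=cv2.imread('pics/side1.png')[100:200,270:400];b=cv2.imread('pics/top1.png')[150:250,320:420]
cv2.imwrite('pics/s1.png',cv2.resize(a,None,fx=5,fy=5));cv2.imwrite('pics/t1.png',cv2.resize(b,None,fx=5,fy=5))
E
```

```text
t 1.5 tcp [ 0.4869 -0.3407  0.1621] yaw 0.2065 zaxis [-0.0059  0.0098 -0.9999] w 1.0 F [-1.1955  0.0041 -0.6162]
tool-frame mm [-0.9  0.9 81.1] turn 0.0035 joints [-0.7578  0.3164  1.5533  0.0032  1.2828  0.6056]
```

View pics/s1.png

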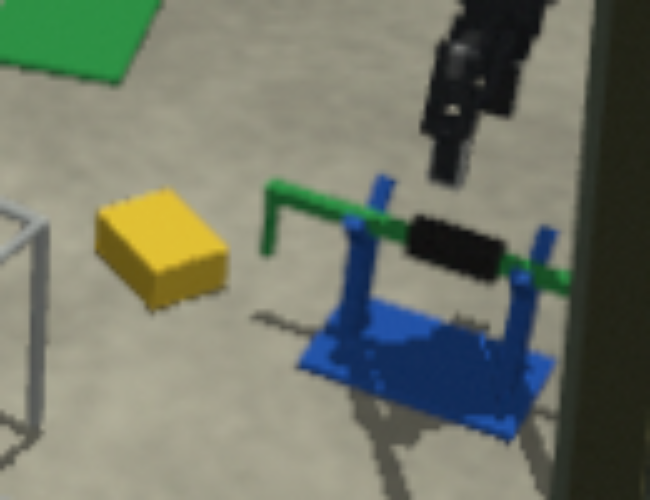

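View pics/t1.png

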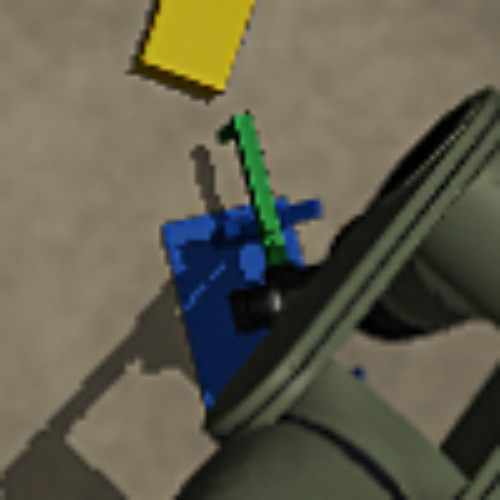

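The gripper is over the grip, with its near finger at (445,180) in the side crop, above the grip at (455,250). I'll go down and close.

Request:
step_arm(
  commands=[
    [[-1, 1, 25, 0, 1], [0, 0, 25, 0, 1], [0, 0, 20, 0, 1], [0, 0, 8, 0, 1], [0, 0, 0, 0, 1]],
  ],
)

```text
t: 2.1
tcp_pos: [0.4924, -0.3526, 0.0981]
orientation: [3.114, 0.316, 0.019]
ft_force: [0.1, 0.1, 0.6]
width: 0.999
```

```bash
python3 d.py 0.4857 -0.341 0.081 0.203
```

```text
t 2.1 tcp [ 0.4924 -0.3526  0.0981] yaw 0.2021 zaxis [ 0.0135 -0.0099 -0.9999] w 0.999 F [0.1242 0.108  0.56  ]
tool-frame mm [ -4.4 -12.9  16.9] turn -0.0009 joints [-0.7654  0.3959  1.5921  0.0024  1.1369  0.6023]
```

Request:
step_arm(
  commands=[
    [[-4.5, -13, 0, 0, 1], [0, 0, 0, 0, 1]],
  ],
)

```text
t: 2.3
tcp_pos: [0.4867, -0.3429, 0.1015]
orientation: [3.11, 0.314, 0.025]
ft_force: [-0.8, -0.0, -0.5]
width: 1.002
```

```bash
python3 d.py 0.4857 -0.341 0.081 0.203
```

```text
t 2.3 tcp [ 0.4867 -0.3429  0.1015] yaw 0.2012 zaxis [ 0.0174 -0.0138 -0.9998] w 1.002 F [-0.7628 -0.0199 -0.4976]
tool-frame mm [-0.9 -2.4 20.4] turn -0.0018 joints [-0.7602  0.3692  1.6216  0.0022  1.1286  0.6087]
```

Request:
step_arm(
  commands=[
    [[-1, -2, 7, 0, 1]],
  ],
)

```text
t: 2.4
tcp_pos: [0.4874, -0.3435, 0.0974]
orientation: [3.105, 0.313, 0.032]
ft_force: [0.4, 0.0, 0.3]
width: 0.998
```

```bash
python3 d.py 0.4857 -0.341 0.081 0.203
```

```text
t 2.4 tcp [ 0.4874 -0.3435  0.0974] yaw 0.2011 zaxis [ 0.0223 -0.0187 -0.9996] w 0.998 F [0.4165 0.0465 0.2998]
tool-frame mm [-1.4 -3.2 16.3] turn -0.0019 joints [-0.76    0.3722  1.6273  0.002   1.113   0.6091]
```

Request:
step_arm(
  commands=[
    [[0, 0, 0, 0, 1]],
  ],
)

```text
t: 2.5
tcp_pos: [0.4871, -0.3434, 0.0972]
orientation: [3.105, 0.313, 0.031]
ft_force: [0.7, 0.6, -0.8]
width: 0.999
```

```bash
python3 d.py 0.4857 -0.341 0.081 0.203
```

```text
t 2.5 tcp [ 0.4871 -0.3434  0.0972] yaw 0.2011 zaxis [ 0.0219 -0.0185 -0.9996] w 0.999 F [ 0.665   0.6403 -0.8112]
tool-frame mm [-1.2 -3.  16.2] turn -0.0019 joints [-0.7601  0.3722  1.6277  0.0019  1.1131  0.609 ]
```

Request:
step_arm(
  commands=[
    [[-1, -5, 12, 0, 1], [0, 0, 0, 0, 1]],
  ],
)

```text
t: 2.7
tcp_pos: [0.486, -0.3397, 0.0852]
orientation: [3.103, 0.312, 0.033]
ft_force: [0.4, -0.1, -1.0]
width: 1.001
```

```bash
python3 d.py 0.4857 -0.341 0.081 0.203
```

```text
t 2.7 tcp [ 0.486  -0.3397  0.0852] yaw 0.2008 zaxis [ 0.0235 -0.02   -0.9995] w 1.001 F [ 0.4319 -0.0785 -1.0457]
tool-frame mm [-0.7  1.1  4.2] turn -0.0022 joints [-0.7567  0.3814  1.6442  0.0018  1.0852  0.6128]
```

Request:
step_arm(
  commands=[
    [[0, 0, 6, 0, 1], [0, 0, 0, 0, 0.2], [0, 0, 0, 0, -0.3], [0, 0, 0, 0, -1], [0, 0, 0, 0, -1], [0, 0, 0, 0, -1], [0, 0, 0, 0, -1]],
  ],
  squeeze=70,
)

```text
t: 3.4
tcp_pos: [0.4863, -0.3399, 0.078]
orientation: [3.104, 0.313, 0.032]
ft_force: [-0.2, -0.0, -1.0]
width: 0.206
```

```bash
python3 d.py 0.4857 -0.341 0.081 0.203
```

```text
t 3.4 tcp [ 0.4863 -0.3399  0.078 ] yaw 0.201 zaxis [ 0.0229 -0.0196 -0.9995] w 0.206 F [-0.1619 -0.0007 -0.9871]
tool-frame mm [-0.7  1.1 -3. ] turn -0.002 joints [-0.7566  0.3923  1.6464  0.0017  1.0728  0.6127]
```

The jaws stopped at about 17.5 mm, so the grip is held. Now the lift.

Request:
step_arm(
  commands=[
    [[0, 0, -8, 0, -1], [0, 0, -8, 0, -1], [0, 0, 0, 0, -1]],
  ],
  squeeze=100,
)

```text
t: 3.7
tcp_pos: [0.4857, -0.3393, 0.095]
orientation: [3.105, 0.313, 0.032]
ft_force: [0.8, -0.1, -1.5]
width: 0.197
```

```bash
python3 d.py 0.4857 -0.341 0.20 0.203
```

```text
t 3.7 tcp [ 0.4857 -0.3393  0.095 ] yaw 0.2009 zaxis [ 0.0223 -0.0191 -0.9996] w 0.197 F [ 0.8048 -0.1252 -1.4583]
tool-frame mm [   1.6    4.1 -104.9] turn -0.0021 joints [-0.7567  0.3681  1.6388  0.0016  1.1053  0.6127]
```

Request:
step_arm(
  commands=[
    [[0, 0, -15, 0, -1], [0, 0, -20, 0, -1], [0, 0, -25, 0, -1], [0, 0, -25, 0, -1], [-10, 0, -15, 0, -1], [0, 0, 0, 0, -1]],
  ],
)

```text
t: 4.3
tcp_pos: [0.4736, -0.3394, 0.2037]
orientation: [3.102, 0.313, 0.034]
ft_force: [0.2, -1.3, -1.0]
width: 0.2
```

```bash
python3 d.py 0.450 0.01 0.20 0.078;python3 - <<'E'
from h import *
snap('side','side2');snap('top','top2')
a=cv2.imread('pics/side2.png')[80:200,270:400]
cv2.imwrite('pics/s2.png',cv2.resize(a,None,fx=5,fy=5))
E
```

```text
t 4.3 tcp [ 0.4736 -0.3394  0.2037] yaw 0.2013 zaxis [ 0.0242 -0.0209 -0.9995] w 0.2 F [ 0.2012 -1.3287 -0.9849]
tool-frame mm [  46.7 -347.    -4.1] turn 0.1233 joints [-0.7713  0.2251  1.5782  0.002   1.3064  0.5979]
```

View pics/s2.png

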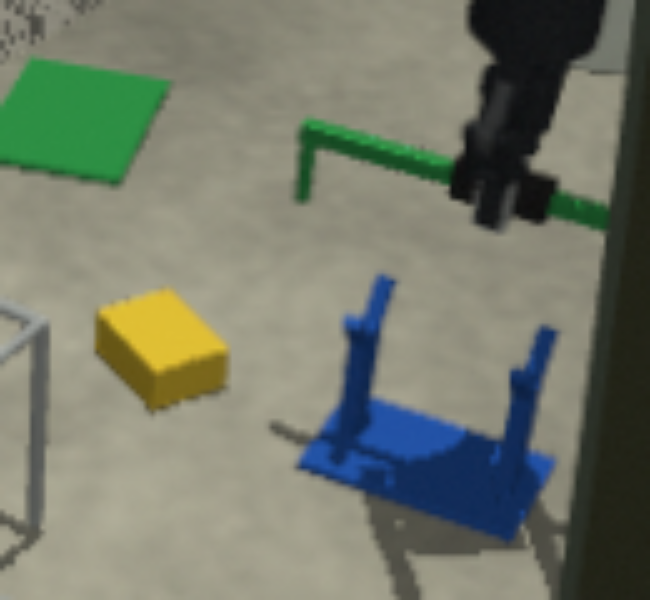

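The tool is out and clear of the empty cradle (prong at (305,195) in the crop). I'll swing it towards the runway.

Request:
step_arm(
  commands=[
    [[0, -20, 0, 0.12, -1], [0, -38, 0, 0, -1], [0, -38, 0, 0, -1], [0, -38, 0, 0, -1], [0, -38, 0, 0, -1], [0, -38, 0, 0, -1], [0, -38, 0, 0, -1], [0, -38, 0, 0, -1], [0, -38, 0, 0, -1], [0, -12, 0, 0, -1], [0, 0, 0, 0, -1]],
  ],
)

```text
t: 5.5
tcp_pos: [0.4374, 0.0131, 0.181]
orientation: [3.134, 0.115, 0.001]
ft_force: [0.2, -1.0, -0.4]
width: 0.197
```

```bash
python3 d.py 0.477 0.016 0.13 0.078
```

```text
t 5.5 tcp [0.4374 0.0131 0.181 ] yaw 0.0734 zaxis [ 0.0006 -0.0052 -1.    ] w 0.197 F [ 0.2445 -0.9946 -0.3665]
tool-frame mm [39.7 -0.2 51. ] turn -0.0046 joints [-0.1645 -0.042   1.919  -0.0053  1.2632  1.3344]
```

Request:
step_arm(
  commands=[
    [[0, 0, 25, -0.005, -1], [0, 0, 25, 0, -1], [0, 0, 20, 0, -1], [0, 0, 0, 0, -1]],
  ],
)

```text
t: 5.9
tcp_pos: [0.4372, 0.0116, 0.1072]
orientation: [3.133, 0.125, -0.002]
ft_force: [0.2, -0.1, -0.5]
width: 0.196
```

```bash
python3 d.py 0.477 0.016 0.09 0.078;python3 - <<'E'
from h import *
snap('side','side3');snap('top','top3')
a=cv2.imread('pics/side3.png')[115:265,150:350];b=cv2.imread('pics/top3.png')[90:240,200:340]
cv2.imwrite('pics/s3.png',cv2.resize(a,None,fx=4,fy=4));cv2.imwrite('pics/t3.png',cv2.resize(b,None,fx=4,fy=4))
E
```

```text
t 5.9 tcp [0.4372 0.0116 0.1072] yaw 0.0796 zaxis [-0.0013 -0.006  -1.    ] w 0.196 F [ 0.1984 -0.0731 -0.5181]
tool-frame mm [40.1 -1.3 17.1] turn 0.0016 joints [-0.1674  0.064   1.9853 -0.0069  1.0926  1.3271]
```

View pics/s3.png

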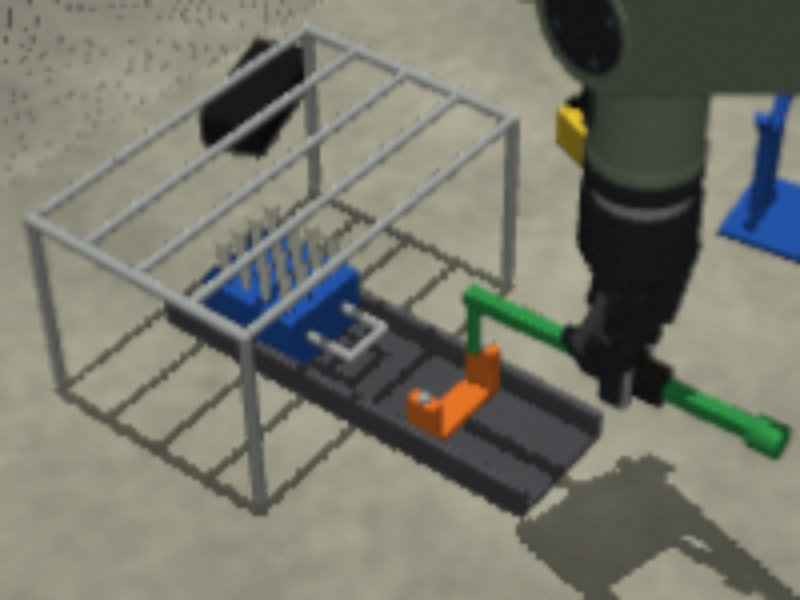

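View pics/t3.png

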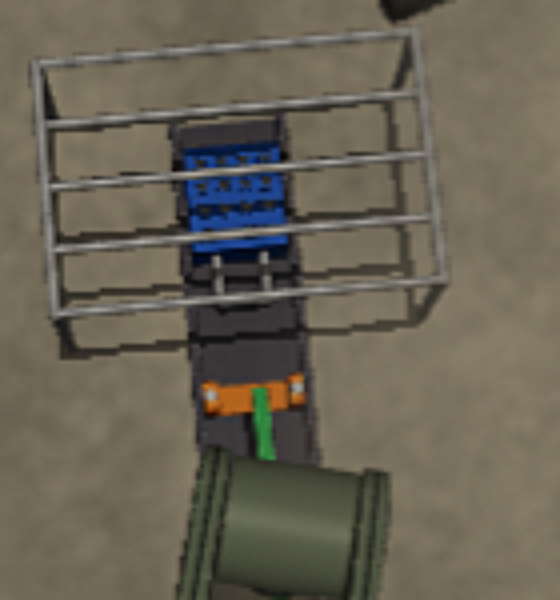

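```bash
python3 - <<'E'
from h import *
np.set_printoptions(precision=4,suppress=True)
t=load('top3');s=load('side3')
T=lambda c:(200+c[0]/4-.5,90+c[1]/4-.5); S=lambda c:(150+c[0]/4-.5,115+c[1]/4-.5)
O=np.array([.6068,.0258]);u=np.array([.997,.0779]);v=np.array([-.0779,.997])
def rw(P): return ((P[:2]-O)@u*1000).round(1),((P[:2]-O)@v*1000).round(1)
z=.1072+.022
P,e=tri(t,T((260,389)),s,S((470,290)));print('prong corner tri',P,e,rw(P))
print('prong corner top@z',rw(onz(t,*T((260,389)),z+.004)),'side@z',rw(onz(s,*S((472,292)),z+.004)))
print('tip side at z-.053',onz(s,*S((474,348)),z-.053),rw(onz(s,*S((474,348)),z-.053)))
print('ring corners side',[rw(onz(s,*S(c),.032)) for c in((352,353),(386,325))],'bar mid',rw(onz(s,*S((369,340)),.032)))
print('jaw tops side',[rw(onz(s,*S(c),.048)) for c in((425,396),(489,350))],'top',[rw(onz(t,*T(c),.048)) for c in((210,385),(297,378))])
# saturation in column scan for shaft pixels
h=cv2.cvtColor(s['img'],cv2.COLOR_RGB2HSV);m=cv2.inRange(h,(50,120,40),(75,255,255))
n,l,st,c=cv2.connectedComponentsWithStats(m)
print([st[i] for i in range(1,n) if st[i][4]>30])
k=[i for i in range(1,n) if st[i][4]>30]
ys,xs=np.where(m[180:210,262:275]);print([ (r+180,np.where(m[r+180,255:300])[0][[0,-1]]+255) for r in range(0,30) if m[r+180,255:300].any()])
o=telemetry.get_obs();Rt=cv2.Rodrigues(o['orientation'])[0]
pt=o['tcp_pos']+Rt@np.array([.125-.0007,0,-.0225+.053]);print('kin tip',pt,rw(pt), 'proj side',proj(s,pt))
E
```

```text
prong corner tri [0.5649 0.0204 0.1323] 0.0015431956140112596 (np.float64(-42.2), np.float64(-2.1))
prong corner top@z (np.float64(-41.7), np.float64(-1.7)) side@z (np.float64(-45.9), np.float64(-0.7))
tip side at z-.053 [0.5626 0.0165 0.0762] (np.float64(-44.8), np.float64(-5.9))
ring corners side [(np.float64(51.5), np.float64(14.8)), (np.float64(50.6), np.float64(-24.7))] bar mid (np.float64(50.4), np.float64(-3.9))
jaw tops side [(np.float64(-29.2), np.float64(30.9)), (np.float64(-37.2), np.float64(-35.4))] top [(np.float64(-22.6), np.float64(36.1)), (np.float64(-23.2), np.float64(-36.1))]
[array([265,  92,  39,  23, 422], dtype=int32), array([266, 187,  26,  16, 163], dtype=int32), array([315, 210,  32,  20, 206], dtype=int32)]
[(187, array([267, 269])), (188, array([266, 271])), (189, array([266, 274])), (190, array([266, 275])), (191, array([267, 278])), (192, array([267, 280])), (193, array([267, 282])), (194, array([267, 284])), (195, array([267, 286])), (196, array([267, 288])), (197, array([267, 290])), (198, array([267, 290])), (199, array([267, 290])), (200, array([267, 290])), (201, array([267, 291])), (202, array([267, 291]))]
kin tip [0.5638 0.0209 0.0799] (np.float64(-43.3), np.float64(-1.5)) proj side [266.6683 201.15  ]
```

The side and top views agree: the tip has to go about 113 mm forward and 2 mm left. I'll lower it a little, then go under the shelf.

Request:
step_arm(
  commands=[
    [[0, -2, 15, 0, -1], [20, 0, 0, 0, -1], [20, 0, 0, 0, -1], [20, 0, 0, 0, -1], [0, 0, 0, 0, -1]],
  ],
)

```text
t: 6.5
tcp_pos: [0.5069, 0.0151, 0.1016]
orientation: [3.129, 0.119, 0.025]
ft_force: [0.1, 0.1, -1.1]
width: 0.198
```

```bash
cat > e.py <<'E'
from h import *
np.set_printoptions(precision=4,suppress=True)
O=np.array([.6068,.0258]);u=np.array([.997,.0779]);v=np.array([-.0779,.997])
o=telemetry.get_obs();Rt=cv2.Rodrigues(o['orientation'])[0]
pt=o['tcp_pos']+Rt@np.array([.125-.0007,0,-.0225+.053]);d=pt[:2]-O
f=o['ft_force']
print('t',round(o['t'],2),'tcp',o['tcp_pos'],'tip rw mm',d@u*1000,d@v*1000,pt[2]*1000,'yaw',np.arctan2(Rt[1,0],Rt[0,0]).round(4),'zax',Rt[:2,2],'F along/across/z',f[:2]@u,f[:2]@v,f[2],'w',o['width'],'q5',o['joint_positions'].round(2))
E
python3 e.py
```

```text
t 6.5 tcp [0.5069 0.0151 0.1016] tip rw mm 24.324603505739038 -3.4410079530766566 72.98771224286571 yaw 0.0763 zax [ 0.0162 -0.0092] F along/across/z 0.1349617817277322 0.07350755384138091 -1.066051249358377 w 0.19804220081867216 q5 [-0.14  0.2   1.84 -0.01  1.08  1.36]
```

Request:
step_arm(
  commands=[
    [[0, -4, 12, 0, -1], [15, 0, 0, 0, -1], [15, 0, 0, 0, -1], [10, 0, 0, 0, -1], [0, 0, 0, 0, -1]],
  ],
)

```text
t: 7.0
tcp_pos: [0.5451, 0.022, 0.0894]
orientation: [3.13, 0.117, 0.022]
ft_force: [-0.6, -0.5, -1.3]
width: 0.195
```

```bash
python3 e.py
```

```text
t 7.0 tcp [0.5451 0.022  0.0894] tip rw mm 62.90968494074391 0.323994178401321 60.55593348534964 yaw 0.0751 zax [ 0.0143 -0.0093] F along/across/z -0.6828676736899072 -0.4917582598502276 -1.2603006987644019 w 0.19504934202924948 q5 [-0.11  0.3   1.75 -0.01  1.08  1.39]
```

Request:
step_arm(
  commands=[
    [[8, 0, 0, 0, -1], [0, 0, 0, 0, -1]],
  ],
)

```text
t: 7.2
tcp_pos: [0.5521, 0.0227, 0.0889]
orientation: [3.13, 0.117, 0.019]
ft_force: [-0.4, 0.3, -1.2]
width: 0.199
```

```bash
python3 e.py;python3 - <<'E'
from h import *
snap('side','side4');snap('top','top4')
a=cv2.imread('pics/side4.png')[150:225,200:300];b=cv2.imread('pics/top4.png')[110:210,210:310]
cv2.imwrite('pics/s4.png',cv2.resize(a,None,fx=8,fy=8));cv2.imwrite('pics/t4.png',cv2.resize(b,None,fx=6,fy=6))
E
```

```text
t 7.2 tcp [0.5521 0.0227 0.0889] tip rw mm 69.83089896837042 0.5393209123430043 59.89255220919082 yaw 0.0751 zax [ 0.0124 -0.0091] F along/across/z -0.35844295546528054 0.2958856702217328 -1.1850655038468332 w 0.19857487844437047 q5 [-0.11  0.31  1.73 -0.01  1.09  1.39]
```

View pics/s4.png

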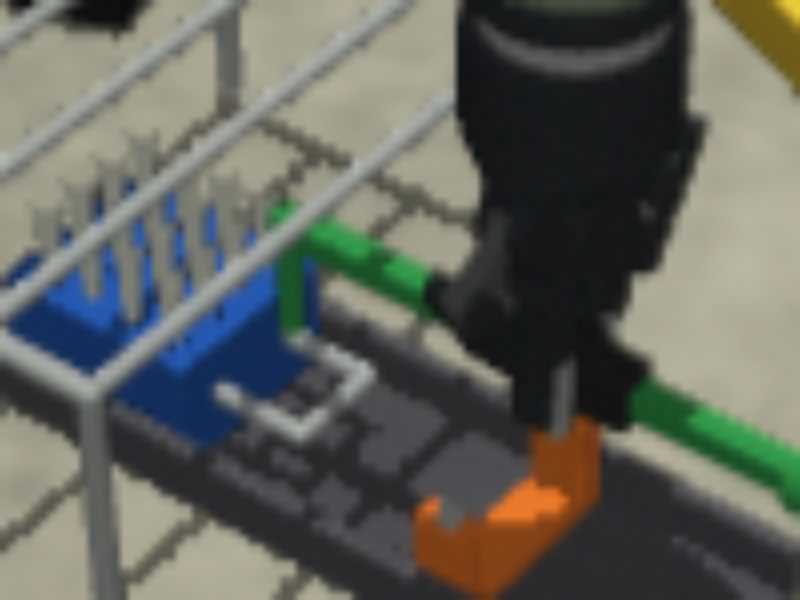

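View pics/t4.png

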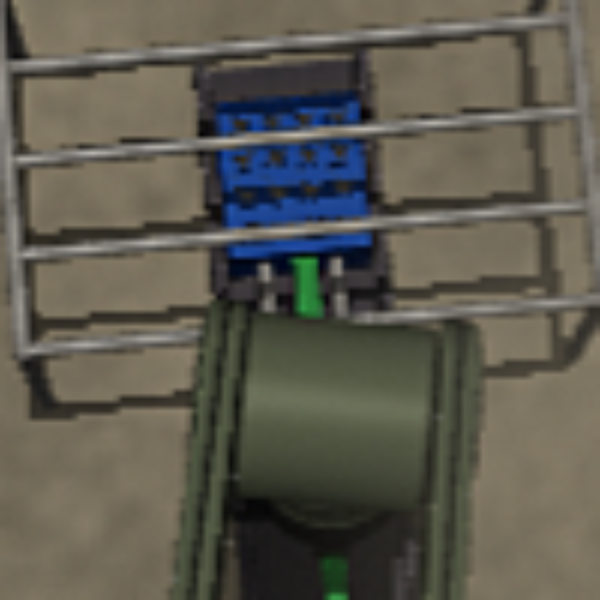

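```bash
python3 - <<'E'
from h import *
t=load('top4');s=load('side4')
S=lambda c:(200+c[0]/8-.5,150+c[1]/8-.5);T=lambda c:(210+c[0]/6-.5,110+c[1]/6-.5)
O=np.array([.6068,.0258]);u=np.array([.997,.0779]);v=np.array([-.0779,.997])
def rw(P): return np.round([(P[:2]-O)@u*1000,(P[:2]-O)@v*1000],1)
print('tip',rw(onz(s,*S((290,330)),.0605)))
print('shaft end side',rw(onz(s,*S((285,212)),.118)))
print('ring corners',rw(onz(s,*S((303,430)),.032)),rw(onz(s,*S((366,375)),.032)))
print('legs at carrier',rw(onz(s,*S((222,390)),.032)),rw(onz(s,*S((298,338)),.032)))
print('carrier front top edge corners',rw(onz(s,*S((187,360)),.056)),rw(onz(s,*S((312,255)),.056)))
print('top: shaft end',rw(onz(t,*T((305,258)),.118)),'legs',rw(onz(t,*T((267,290)),.032)),rw(onz(t,*T((338,285)),.032)),'carrier front top',rw(onz(t,*T((232,262)),.056)),rw(onz(t,*T((372,248)),.056)))
E
```

```text
tip [68.6  0.7]
shaft end side [68.1  1.2]
ring corners [50.5 16.7] [ 50.7 -21.1]
legs at carrier [88.5 18.2] [ 84.3 -21.8]
carrier front top edge corners [91.7 32.8] [ 92.5 -41.4]
top: shaft end [71.4  0.8] legs [74.  20.9] [ 73.3 -19.2] carrier front top [86.5 39.2] [ 87.5 -38.8]
```

In the side view the tip is 18 mm behind the front bar and about 2 mm off mid-ring, so it is well placed. I'll lower it in small steps.

Request:
step_arm(
  commands=[
    [[0, 1, 8, 0, -1], [0, 0, 8, 0, -1], [0, 0, 0, 0, -1]],
  ],
)

```text
t: 7.6
tcp_pos: [0.5499, 0.0216, 0.071]
orientation: [3.13, 0.117, 0.014]
ft_force: [-0.7, 0.1, -1.5]
width: 0.199
```

```bash
python3 e.py
```

```text
t 7.6 tcp [0.5499 0.0216 0.071 ] tip rw mm 67.48492242410052 -0.3838443563071648 41.54732727659262 yaw 0.075 zax [ 0.0092 -0.0089] F along/across/z -0.6976871300353834 0.16285115427187102 -1.4901549814927795 w 0.1991436186126277 q5 [-0.11  0.34  1.74 -0.01  1.05  1.39]
```

Request:
step_arm(
  commands=[
    [[3, 0, 8, 0, -1], [0, 0, 8, 0, -1], [0, 0, 0, 0, -1]],
  ],
)

```text
t: 7.9
tcp_pos: [0.5526, 0.0217, 0.0529]
orientation: [3.13, 0.117, 0.012]
ft_force: [-0.5, -0.2, -1.0]
width: 0.198
```

```bash
python3 e.py
```

```text
t 7.9 tcp [0.5526 0.0217 0.0529] tip rw mm 70.14330754224157 -0.530869523241073 23.281283994722997 yaw 0.0749 zax [ 0.0078 -0.0087] F along/across/z -0.5181515663763342 -0.14610957427644708 -0.9981247561695434 w 0.19764731749894252 q5 [-0.11  0.37  1.74 -0.01  1.02  1.39]
```

Request:
step_arm(
  commands=[
    [[0, 0, 5, 0, -1], [0, 0, 0, 0, -1]],
  ],
)

```text
t: 8.1
tcp_pos: [0.5524, 0.0217, 0.047]
orientation: [3.131, 0.117, 0.01]
ft_force: [-0.3, 0.3, -1.5]
width: 0.197
```

```bash
python3 e.py;python3 - <<'E'
from h import *
snap('side','side5')
a=cv2.imread('pics/side5.png')[150:225,200:300]
cv2.imwrite('pics/s5.png',cv2.resize(a,None,fx=8,fy=8))
E
```

```text
t 8.1 tcp [0.5524 0.0217 0.047 ] tip rw mm 69.94750927088339 -0.4974579043851403 17.273976515690528 yaw 0.0749 zax [ 0.0069 -0.0086] F along/across/z -0.3264682533567951 0.3146209483896684 -1.5264264977954118 w 0.19732790885961415 q5 [-0.11  0.38  1.74 -0.01  1.01  1.39]
```

View pics/s5.png

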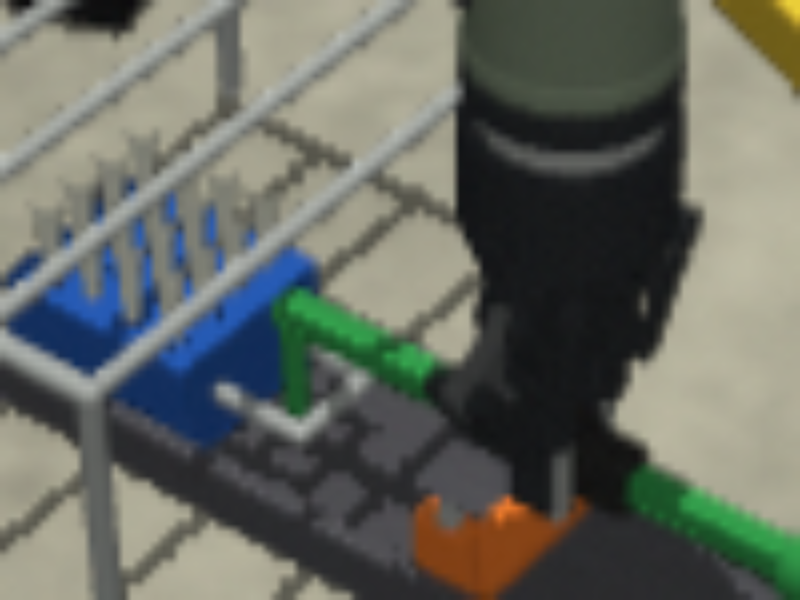

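The prong is inside the ring, with its tip behind the near leg at (298,415). I'll start a gentle pull.

Request:
step_arm(
  commands=[
    [[-6, 0, 0, 0, -1], [-6, 0, 0, 0, -1], [-6, 0, 0, 0, -1], [-6, 0, 0, 0, -1]],
  ],
)

```text
t: 8.55
tcp_pos: [0.5288, 0.0196, 0.0484]
orientation: [3.13, 0.118, 0.017]
ft_force: [0.7, -0.0, -1.0]
width: 0.2
```

```bash
python3 e.py
```

```text
t 8.55 tcp [0.5288 0.0196 0.0484] tip rw mm 46.35985475852304 -0.7139613338638192 19.179123485785727 yaw 0.0752 zax [ 0.0111 -0.0091] F along/across/z 0.6553512475173024 -0.06339841999452824 -0.9633992499686146 w 0.19956599008438317 q5 [-0.12  0.33  1.81 -0.01  0.99  1.38]
```

Request:
step_arm(
  commands=[
    [[-6, 0, 0, 0, -1], [-6, 0, 0, 0, -1], [-6, 0, 0, 0, -1], [-6, 0, 0, 0, -1]],
  ],
)

```text
t: 8.95
tcp_pos: [0.5045, 0.0176, 0.0491]
orientation: [3.129, 0.117, 0.025]
ft_force: [1.5, 0.4, -3.1]
width: 0.195
```

```bash
python3 e.py; python3 - <<'E'
from h import *
snap('side','side6')
a=cv2.imread('pics/side6.png')[150:225,200:300]
cv2.imwrite('pics/s6.png',cv2.resize(a,None,fx=8,fy=8))
E
```

```text
t 8.95 tcp [0.5045 0.0176 0.0491] tip rw mm 22.11488850063994 -0.9228030129964985 20.55257691009391 yaw 0.0749 zax [ 0.0163 -0.0093] F along/across/z 1.4864835935897878 0.2457973447830869 -3.0896079711416946 w 0.19465442977941047 q5 [-0.13  0.28  1.87 -0.01  0.97  1.37]
```

View pics/s6.png

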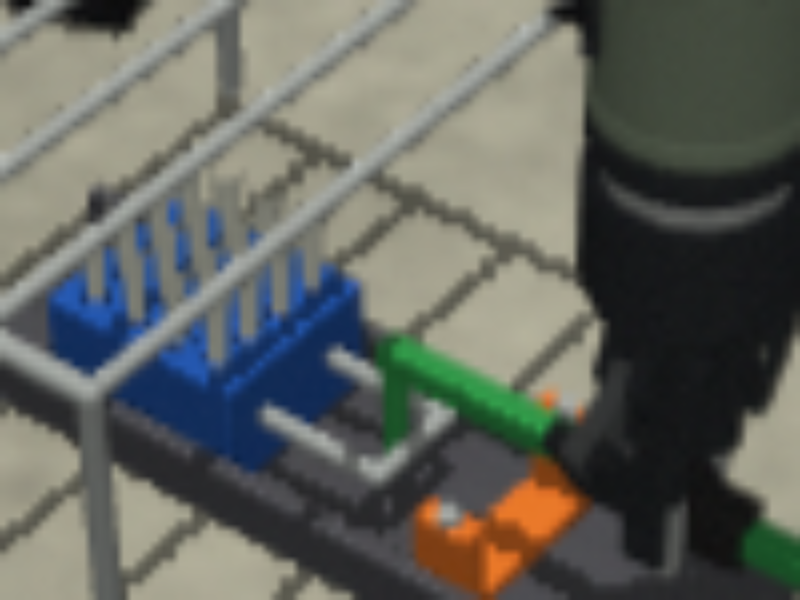

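```bash
python3 - <<'E'
from h import *
s=load('side6')
S=lambda c:(200+c[0]/8-.5,150+c[1]/8-.5)
O=np.array([.6068,.0258]);u=np.array([.997,.0779]);v=np.array([-.0779,.997])
def rw(P): return np.round([(P[:2]-O)@u*1000,(P[:2]-O)@v*1000],1)
print('bar',rw(onz(s,*S((376,468)),.032)),rw(onz(s,*S((447,412)),.032)))
print('legs',rw(onz(s,*S((265,412)),.032)),rw(onz(s,*S((337,355)),.032)))
print('carrier top edge',rw(onz(s,*S((230,383)),.056)),rw(onz(s,*S((358,285)),.056)))
print('carrier foot',rw(onz(s,*S((245,468)),.006)))
print('jaw top near edge',rw(onz(s,*S((433,500)),.048)),'inner foot',rw(onz(s,*S((420,520)),.04)))
E
```

```text
bar [16.3 16.3] [ 13.9 -23.4]
legs [67.9 17.7] [ 66.4 -23.2]
carrier top edge [70.9 32.8] [ 67.7 -38.4]
carrier foot [72.7 25.3]
jaw top near edge [-20.6  29.8] inner foot [-18.1  34.3]
```

Request:
step_arm(
  commands=[
    [[-6, 0, 2, 0, -1], [-6, 0, 1, 0, -1], [-6, 0, 0, 0, -1], [-6, 0, 0, 0, -1]],
  ],
)

```text
t: 9.4
tcp_pos: [0.4823, 0.0153, 0.0475]
orientation: [3.128, 0.117, 0.038]
ft_force: [3.0, -0.1, -0.8]
width: 0.198
```

```bash
python3 e.py
```

```text
t 9.4 tcp [0.4823 0.0153 0.0475] tip rw mm 0.003059822334137966 -1.5675320373602695 19.960598980804573 yaw 0.0747 zax [ 0.0246 -0.01  ] F along/across/z 2.9330348883911515 -0.3530659487315929 -0.8037042519230214 w 0.19831821470333574 q5 [-0.14  0.24  1.93 -0.01  0.94  1.36]
```

Request:
step_arm(
  commands=[
    [[-6, 0, 1, 0, -1], [-6, 0, 1, 0, -1], [-6, 0, 0, 0, -1], [-6, 0, 1, 0, -1], [-6, 0, 0, 0, -1], [-6, 0, 0, 0, -1]],
  ],
)

```text
t: 10.0
tcp_pos: [0.4465, 0.012, 0.0449]
orientation: [3.127, 0.116, 0.049]
ft_force: [4.3, 0.9, 0.6]
width: 0.192
```

```bash
python3 e.py
```

```text
t 10.0 tcp [0.4465 0.012  0.0449] tip rw mm -35.69311229447413 -2.106283490342024 18.3232332117029 yaw 0.0744 zax [ 0.032  -0.0106] F along/across/z 4.350080366952794 0.5858853164300494 0.6454782854235228 w 0.1924723831621854 q5 [-0.16  0.18  2.02 -0.01  0.91  1.34]
```

Request:
step_arm(
  commands=[
    [[-5, 0, -1, 0, -1], [-5, 0, 0, 0, -1], [-4, 0, 0, 0, -1]],
  ],
)

```text
t: 10.3
tcp_pos: [0.4309, 0.0109, 0.0456]
orientation: [3.127, 0.116, 0.049]
ft_force: [4.7, 0.6, -0.8]
width: 0.198
```

```bash
python3 e.py; python3 - <<'E'
from h import *
snap('side','side7')
a=cv2.imread('pics/side7.png')[160:235,220:320]
cv2.imwrite('pics/s7.png',cv2.resize(a,None,fx=8,fy=8))
E
```

```text
t 10.3 tcp [0.4309 0.0109 0.0456] tip rw mm -51.32068429353462 -2.01661529147336 18.928620007093482 yaw 0.0743 zax [ 0.0319 -0.0106] F along/across/z 4.7328478992760346 0.23541457816596675 -0.8222901365905111 w 0.1981776626702241 q5 [-0.17  0.14  2.06 -0.01  0.9   1.33]
```

View pics/s7.png

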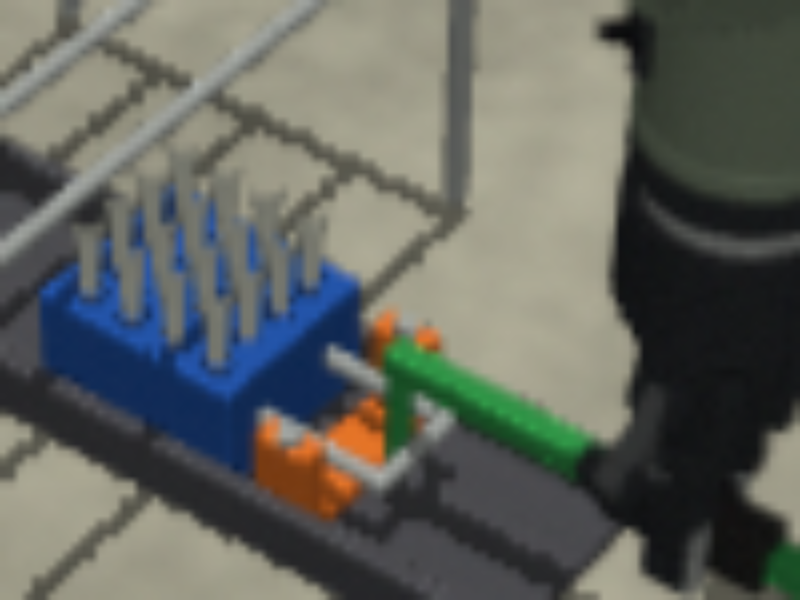

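The carrier is about a centimetre from the stop, its front foot at (240,470) against the jaw at (258,470). I'll creep in.

Request:
step_arm(
  commands=[
    [[-3, 0, 0, 0, -1], [-3, 0, 0, 0, -1]],
  ],
)

```text
t: 10.55
tcp_pos: [0.4243, 0.0104, 0.0454]
orientation: [3.127, 0.116, 0.049]
ft_force: [4.1, 0.5, 0.5]
width: 0.198
```

```bash
python3 e.py
```

```text
t 10.55 tcp [0.4243 0.0104 0.0454] tip rw mm -58.01442751394745 -2.0141985910041504 18.704234340453237 yaw 0.0743 zax [ 0.0317 -0.0107] F along/across/z 4.106991122720229 0.14007871387890466 0.5054589767978269 w 0.19774142868617045 q5 [-0.18  0.13  2.08 -0.01  0.9   1.32]
```

Request:
step_arm(
  commands=[
    [[-2.5, 0, 0, 0, -1], [-2.5, 0, 0, 0, -1]],
  ],
)

```text
t: 10.75
tcp_pos: [0.4191, 0.01, 0.0453]
orientation: [3.127, 0.116, 0.05]
ft_force: [3.6, 0.7, 0.1]
width: 0.194
```

```bash
python3 e.py
```

```text
t 10.75 tcp [0.4191 0.01   0.0453] tip rw mm -63.19826372839743 -2.024393609507429 18.653810898304563 yaw 0.0743 zax [ 0.0321 -0.0107] F along/across/z 3.5993973477303243 0.39723655487488757 0.08578422830389626 w 0.19392338968270675 q5 [-0.18  0.12  2.09 -0.01  0.9   1.32]
```

Request:
step_arm(
  commands=[
    [[-2, 0, 0, 0, -1]],
  ],
)

```text
t: 10.85
tcp_pos: [0.4182, 0.0095, 0.0456]
orientation: [3.126, 0.115, 0.054]
ft_force: [8.9, -0.7, -1.8]
width: 0.194
```

```bash
python3 e.py
```

```text
t 10.85 tcp [0.4182 0.0095 0.0456] tip rw mm -64.02367183375226 -2.462911839964839 19.364198767261495 yaw 0.074 zax [ 0.0351 -0.0113] F along/across/z 8.773419218794924 -1.3828784234832925 -1.8127764958635768 w 0.19409555308240364 q5 [-0.18  0.12  2.09 -0.01  0.9   1.32]
```

Request:
step_arm(
  commands=[
    [[-2, 0, 0, 0, -1]],
  ],
)

```text
t: 10.95
tcp_pos: [0.4182, 0.0091, 0.046]
orientation: [3.126, 0.115, 0.062]
ft_force: [11.5, 2.3, -6.4]
width: 0.194
```

```bash
python3 e.py; python3 - <<'E'
from h import *
snap('side','side8')
a=cv2.imread('pics/side8.png')[160:235,220:320]
cv2.imwrite('pics/s8.png',cv2.resize(a,None,fx=8,fy=8))
E
```

```text
t 10.95 tcp [0.4182 0.0091 0.046 ] tip rw mm -63.92059548099019 -2.9049549945355153 20.427916877443494 yaw 0.0736 zax [ 0.04   -0.0115] F along/across/z 11.599964780184008 1.42785441475949 -6.429649636542257 w 0.1938072151782869 q5 [-0.18  0.11  2.1  -0.01  0.89  1.32]
```

View pics/s8.png

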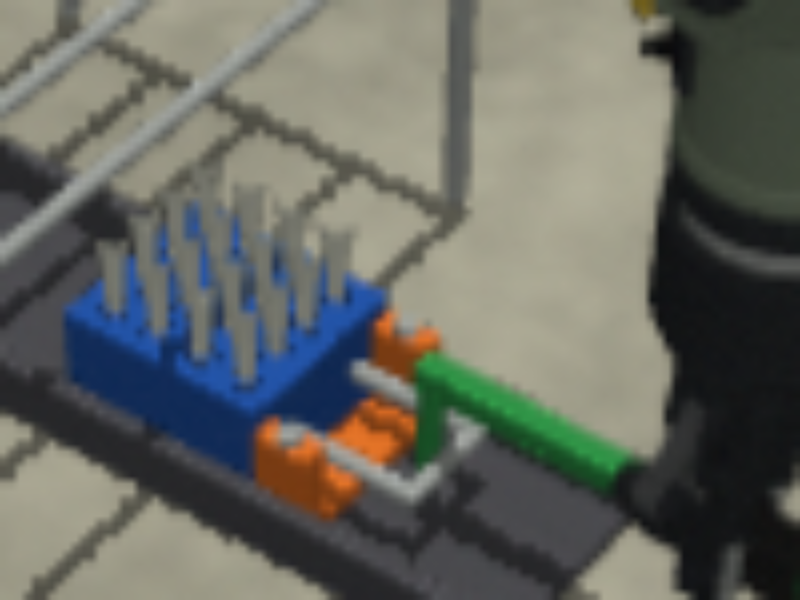

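The carrier is against the stop and the pull force has risen to about 11.6 N. I'll check whether it holds while the arm keeps its target.

```bash
python3 e.py; python3 - <<'E'
from h import *
for i in range(4):
    s=viewer.snapshot('side'); f=telemetry.get_obs(); print(round(f['t'],2),f['ft_force'].round(1),f['tcp_pos'].round(4))
E
```

```text
t 11.0 tcp [0.4182 0.0092 0.046 ] tip rw mm -63.94844928711601 -2.844622436620526 20.398241055027707 yaw 0.0736 zax [ 0.0402 -0.0114] F along/across/z 10.945100809943632 0.31834171475128603 -5.989593325818347 w 0.19606631389362897 q5 [-0.18  0.11  2.1  -0.01  0.89  1.32]
11.05 [10.6  0.5 -4.7] [0.4182 0.0092 0.046 ]
11.1 [ 9.8  0.6 -4.5] [0.4182 0.0092 0.0459]
11.15 [ 9.2  0.5 -4.4] [0.4182 0.0092 0.0459]
11.2 [ 9.9  0.2 -4.9] [0.4182 0.0092 0.0459]
```

It holds at about 10 N. I'll pull slightly harder, lower the tip a little, then hold.

Request:
step_arm(
  commands=[
    [[-2.6, 0, 1, 0, -1]],
  ],
)

```text
t: 11.3
tcp_pos: [0.4181, 0.009, 0.0453]
orientation: [3.126, 0.115, 0.069]
ft_force: [12.2, 2.5, -5.5]
width: 0.198
```

```bash
python3 - <<'E'
from h import *
for i in range(6):
    s=viewer.snapshot('side'); f=telemetry.get_obs(); print(round(f['t'],2),f['ft_force'].round(1),f['tcp_pos'].round(4))
E
python3 e.py
```

```text
11.35 [12.1  1.7 -5.8] [0.418  0.009  0.0452]
11.4 [11.2  0.9 -4.6] [0.4181 0.009  0.0453]
11.45 [11.9  0.9 -5.7] [0.4181 0.009  0.0453]
11.5 [10.3  2.1 -4.1] [0.4181 0.009  0.0454]
11.55 [10.7  1.2 -5.4] [0.4181 0.009  0.0453]
11.6 [11.   2.1 -5.5] [0.4181 0.009  0.0453]
t 11.6 tcp [0.4181 0.009  0.0453] tip rw mm -63.90651267671582 -3.0537607631672206 20.349518768394248 yaw 0.0736 zax [ 0.0449 -0.0114] F along/across/z 11.088412185080637 1.286266520257128 -5.459164763693222 w 0.19342648232074966 q5 [-0.18  0.11  2.1  -0.    0.88  1.32]
```

Request:
step_arm(
  commands=[
    [[-2.9, 0, 1, 0, -1]],
  ],
)

```text
t: 11.7
tcp_pos: [0.4181, 0.0089, 0.0448]
orientation: [3.126, 0.114, 0.079]
ft_force: [12.1, 2.4, -7.3]
width: 0.195
```

```bash
python3 - <<'E'
from h import *
F=[]
for i in range(30):
    s=viewer.snapshot('side'); f=telemetry.get_obs(); F.append(f['ft_force'])
    if i%5==0: print(round(f['t'],2),f['ft_force'].round(1),f['tcp_pos'].round(4))
F=np.array(F);a=F[:,:2]@[.997,.0779];print('along mean/min/max',a.mean(),a.min(),a.max(),'z',F[:,2].mean())
snap('side','side9')
a=cv2.imread('pics/side9.png')[160:235,220:320]
cv2.imwrite('pics/s9.png',cv2.resize(a,None,fx=8,fy=8))
E
python3 e.py
```

```text
11.75 [12.3  2.3 -5.9] [0.418  0.0089 0.0447]
12.0 [12.2  2.6 -5.7] [0.418  0.0089 0.0448]
12.25 [12.4  2.3 -5.5] [0.418  0.0089 0.0448]
12.5 [12.2  1.6 -6.5] [0.418  0.0089 0.0448]
12.75 [11.7  3.  -6.7] [0.418  0.0089 0.0448]
13.0 [12.5  1.8 -6.3] [0.418  0.0089 0.0448]
along mean/min/max 12.0770337308087 11.229970661476804 12.703421560015853 z -6.088126918054172
t 13.25 tcp [0.418  0.0089 0.0448] tip rw mm -63.836879485887465 -3.162824401645909 20.564152810852583 yaw 0.0736 zax [ 0.051  -0.0111] F along/across/z 11.564735129977121 1.7096662328545955 -5.7784540449379636 w 0.1991438211545675 q5 [-0.19  0.11  2.1  -0.    0.88  1.31]
```

View pics/s9.png

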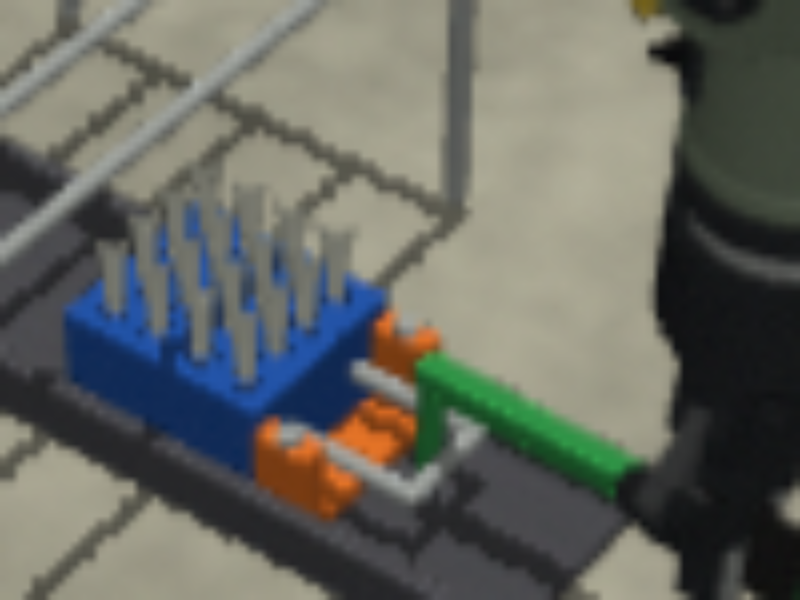

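I held 12.1 N (11.2 to 12.7) for 1.5 s and the carrier sits against both jaws. Next I'll relax the pull and lift the prong out of the ring.

Request:
step_arm(
  commands=[
    [[6, -1, 0, 0, -1], [4, 0, 0, 0, -1], [0, 0, 0, 0, -1]],
  ],
)

```text
t: 13.55
tcp_pos: [0.4219, 0.0115, 0.0425]
orientation: [3.128, 0.116, 0.056]
ft_force: [-0.1, 0.2, -1.5]
width: 0.198
```

```bash
python3 e.py
```

```text
t 13.55 tcp [0.4219 0.0115 0.0425] tip rw mm -60.140354035316896 -0.629152110616827 16.4036065616474 yaw 0.0745 zax [ 0.0363 -0.0097] F along/across/z -0.12842710739749372 0.19297172655830225 -1.5145442713180932 w 0.19847603369199274 q5 [-0.18  0.13  2.09 -0.    0.89  1.32]
```

Request:
step_arm(
  commands=[
    [[4, 0, -4, 0, -1], [1, 0, -8, 0, -1], [1, 0, -8, 0, -1], [0, 0, 0, 0, -1]],
  ],
)

```text
t: 13.95
tcp_pos: [0.4237, 0.0126, 0.0625]
orientation: [3.129, 0.117, 0.043]
ft_force: [-0.0, 0.5, -1.3]
width: 0.191
```

```bash
python3 e.py
```

```text
t 13.95 tcp [0.4237 0.0126 0.0625] tip rw mm -58.45887475805803 0.4152339713868318 35.393578636493245 yaw 0.0748 zax [ 0.0279 -0.0088] F along/across/z 0.0028594217748085407 0.46866730537640283 -1.2799705672007171 w 0.1911536421351916 q5 [-0.17  0.1   2.07 -0.    0.95  1.33]
```

Request:
step_arm(
  commands=[
    [[0, 0, -10, 0, -1], [0, 0, -15, 0, -1], [0, 0, -25, 0, -1], [0, 0, -30, 0, -1], [0, 0, -30, 0, -1], [0, 0, -25, 0, -1], [0, 0, 0, 0, -1]],
  ],
)

```text
t: 14.65
tcp_pos: [0.4182, 0.014, 0.2062]
orientation: [3.129, 0.116, 0.043]
ft_force: [0.3, 0.7, -1.1]
width: 0.199
```

```bash
python3 e.py; python3 d.py .45 -.33 .20 .201; python3 - <<'E'
from h import *
snap('side','side10');snap('top','top10')
a=cv2.imread('pics/side10.png')[100:260,200:390];b=cv2.imread('pics/top10.png')[90:240,200:340]
cv2.imwrite('pics/s10.png',cv2.resize(a,None,fx=4,fy=4));cv2.imwrite('pics/t10.png',cv2.resize(b,None,fx=4,fy=4))
E
```

```text
t 14.65 tcp [0.4182 0.014  0.2062] tip rw mm -63.85336110643801 2.160793476179404 179.07500892466547 yaw 0.0746 zax [ 0.0281 -0.009 ] F along/across/z 0.35494845121446106 0.7128993498379756 -1.062743875179465 w 0.19895546608153628 q5 [-0.17 -0.14  1.95 -0.    1.3   1.33]
t 14.65 tcp [0.4182 0.014  0.2062] yaw 0.0746 zaxis [ 0.0281 -0.009  -0.9996] w 0.199 F [ 0.2983  0.7384 -1.0627]
tool-frame mm [  5.9 345.3  10.2] turn -0.1264 joints [-0.1709 -0.1363  1.9499 -0.0043  1.2988  1.3266]
```

View pics/s10.png

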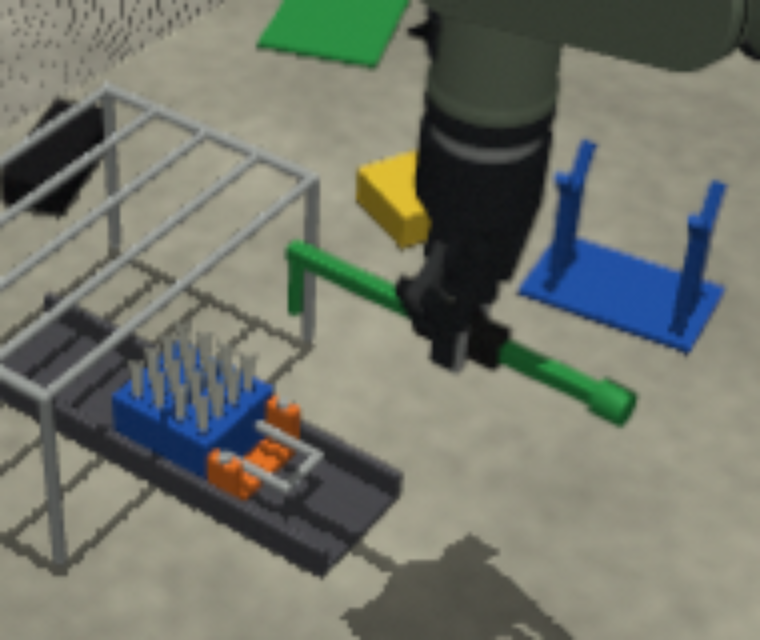

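View pics/t10.png

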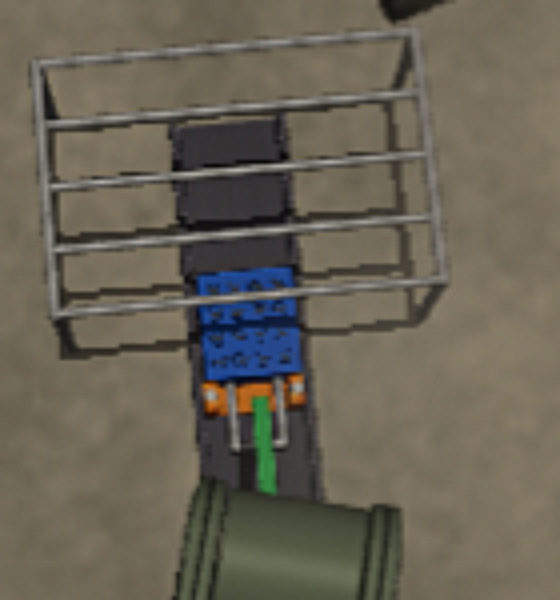

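The prong is clear and the carrier is flush on both jaws in both views. I'll swing back to the cradle.

Request:
step_arm(
  commands=[
    [[0, 20, -10, -0.126, -1], [0, 36, 0, 0, -1], [0, 36, 0, 0, -1], [0, 36, 0, 0, -1], [0, 36, 0, 0, -1], [0, 36, 0, 0, -1], [0, 36, 0, 0, -1], [0, 36, 0, 0, -1], [0, 36, 0, 0, -1], [0, 20, 0, 0, -1], [0, 0, 0, 0, -1]],
  ],
)

```text
t: 15.85
tcp_pos: [0.4673, -0.3109, 0.1855]
orientation: [-3.105, -0.324, 0.025]
ft_force: [0.3, 0.5, -1.7]
width: 0.199
```

```bash
python3 d.py .4863 -.3399 .20 .201
```

```text
t 15.85 tcp [ 0.4673 -0.3109  0.1855] yaw 0.2083 zaxis [-0.0182  0.0179 -0.9997] w 0.199 F [ 0.3221  0.4862 -1.7345]
tool-frame mm [ 12.3  32.  -15.4] turn 0.0073 joints [-0.7417  0.2355  1.6048  0.0009  1.3267  0.6208]
```

Request:
step_arm(
  commands=[
    [[12, 16, 0, 0.007, -1], [0, 16, 0, 0, -1], [0, 0, 0, 0, -1]],
  ],
)

```text
t: 16.15
tcp_pos: [0.4822, -0.3367, 0.1779]
orientation: [-3.095, -0.312, 0.039]
ft_force: [-0.2, 0.8, -1.5]
width: 0.2
```

```bash
python3 d.py .4863 -.3399 .13 .201; python3 - <<'E'
from h import *
snap('side','side11');snap('top','top11')
a=cv2.imread('pics/side11.png')[80:200,270:400];b=cv2.imread('pics/top11.png')[150:250,320:420]
cv2.imwrite('pics/s11.png',cv2.resize(a,None,fx=5,fy=5));cv2.imwrite('pics/t11.png',cv2.resize(b,None,fx=5,fy=5))
E
```

```text
t 16.15 tcp [ 0.4822 -0.3367  0.1779] yaw 0.2014 zaxis [-0.0283  0.0279 -0.9992] w 0.2 F [-0.236   0.8046 -1.5426]
tool-frame mm [ 4.4  5.5 47.7] turn 0.0004 joints [-0.7571  0.3066  1.5318  0.0009  1.3429  0.6125]
```

View pics/s11.png

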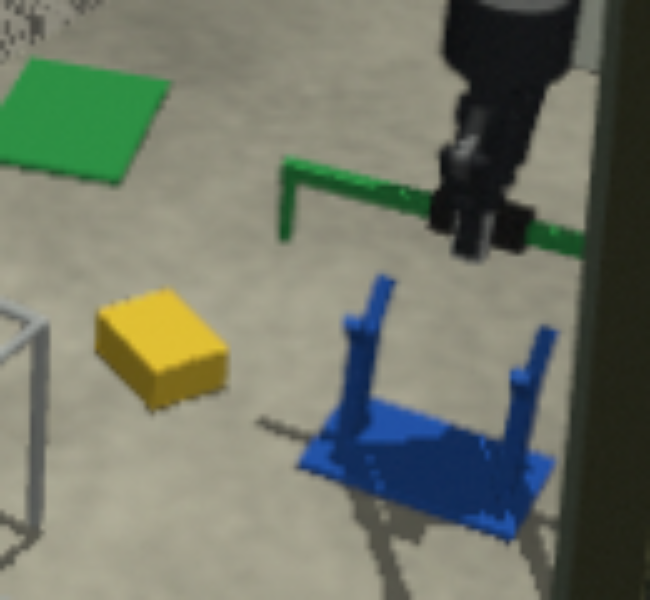

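View pics/t11.png

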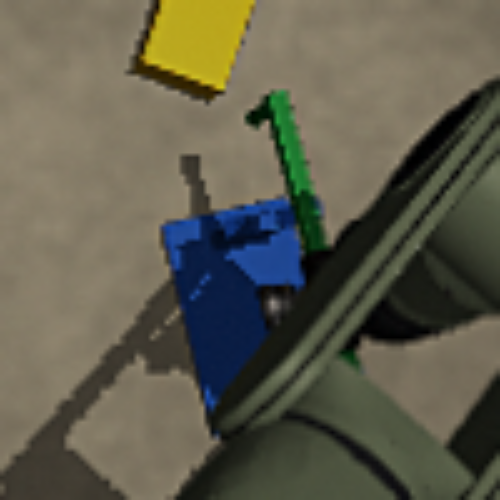

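Request:
step_arm(
  commands=[
    [[4, 5, 15, 0, -1], [0, 0, 15, 0, -1], [0, 0, 10, 0, -1], [0, 0, 0, 0, -1]],
  ],
)

```text
t: 16.65
tcp_pos: [0.4848, -0.335, 0.1339]
orientation: [-3.091, -0.316, 0.042]
ft_force: [-0.5, 0.4, -1.2]
width: 0.195
```

```bash
cat > g.py <<'E'
from h import *
np.set_printoptions(precision=4,suppress=True)
o=telemetry.get_obs();Rt=cv2.Rodrigues(o['orientation'])[0]
g=o['tcp_pos']+Rt@np.array([-.0007,0,-.0225]); psi=np.arctan2(Rt[1,0],Rt[0,0])
print('t',round(o['t'],2),'grip',g,'yaw',psi.round(4),'turn',(psi-.201).round(4),'F',o['ft_force'],'M',o['wrist_torque'],'w',o['width'])
d=np.array([.4852,-.3397,.1003])-g
c,s=np.cos(psi),np.sin(psi);print('level tool mm',1000*(d[0]*c+d[1]*s),1000*(d[0]*s-d[1]*c),-1000*d[2],'tilt x,y',Rt[:2,2]@[c,s],Rt[:2,2]@[s,-c])
E
python3 g.py
```

```text
t 16.65 grip [ 0.4848 -0.3359  0.1564] yaw 0.2041 turn 0.0031 F [-0.5461  0.4222 -1.1617] M [-0.0099 -0.0313  0.0107] w 0.194909479438479
level tool mm -0.4150306376219837 3.81425182577938 56.09215652324967 tilt x,y -0.023189264157386494 -0.03684041966281408
```

The gripper has picked up a small tilt of about 0.04 rad. I'll try to shake it out with slow outward rows and a quick inward one before bedding the tool.

Request:
step_arm(
  commands=[
    [[3, 4, 0, 0, -1], [3, 4, 0, 0, -1], [3, 4, 0, 0, -1], [3, 4, 0, 0, -1], [-12, -16, 0, 0, -1], [0, 0, 0, 0, -1]],
  ],
)

```text
t: 17.25
tcp_pos: [0.4874, -0.3372, 0.1348]
orientation: [-3.093, -0.316, 0.038]
ft_force: [0.1, 1.1, -1.2]
width: 0.196
```

```bash
python3 g.py
```

```text
t 17.25 grip [ 0.4873 -0.338   0.1573] yaw 0.2041 turn 0.0031 F [ 0.0837  1.0869 -1.1599] M [-0.004  -0.0598  0.0304] w 0.19646390633085833
level tool mm -2.43863920802514 1.2158554406110078 56.99283672581218 tilt x,y -0.021297008682479215 -0.03429950137688004
```

Request:
step_arm(
  commands=[
    [[-24, -33, 0, 0, -1], [0, 0, 0, 0, -1], [4, 6, 0, 0, -1], [4, 6, 0, 0, -1], [4, 6, 0, 0, -1], [4, 6, 0, 0, -1], [4, 6, 0, 0, -1], [0, 0, 0, 0, -1]],
  ],
)

```text
t: 18.05
tcp_pos: [0.4884, -0.3412, 0.1351]
orientation: [-3.098, -0.315, 0.033]
ft_force: [-1.0, -0.4, -0.8]
width: 0.193
```

```bash
python3 g.py
```

```text
t 18.05 grip [ 0.4882 -0.3419  0.1576] yaw 0.203 turn 0.002 F [-0.9758 -0.3712 -0.7747] M [-0.0077 -0.043  -0.0508] w 0.19315317632791165
level tool mm -2.5423693032688393 -2.7730656241146887 57.32399234004826 tilt x,y -0.017976269908721722 -0.02952950658485497
```

Request:
step_arm(
  commands=[
    [[-28, -38, 0, 0, -1], [0, 0, 0, 0, -1], [-14, -20, 0, 0, -1], [0, 0, 0, 0, -1], [5, 7, 0, 0, -1], [5, 7, 0, 0, -1], [5, 7, 0, 0, -1], [5, 7, 0, 0, -1], [5, 7, 0, 0, -1], [5, 7, 0, 0, -1], [5, 7, 0, 0, -1], [3, 5, 0, 0, -1]],
  ],
)

```text
t: 19.25
tcp_pos: [0.4848, -0.3396, 0.1283]
orientation: [-3.089, -0.313, 0.044]
ft_force: [-0.4, -0.4, -1.0]
width: 0.195
```

```bash
python3 g.py
```

```text
t 19.25 grip [ 0.4848 -0.3405  0.1508] yaw 0.2026 turn 0.0016 F [-0.437  -0.3804 -1.0078] M [-0.0502  0.0028  0.0228] w 0.19498377091642147
level tool mm 0.5033756530333522 -0.6995544017831081 50.52921343968378 tilt x,y -0.02469166642672246 -0.03932307936971413
```

Request:
step_arm(
  commands=[
    [[0, 0, 12, 0, -1], [0, 0.5, 12, 0, -1], [0, 0, 0, 0, -1]],
  ],
)

```text
t: 19.55
tcp_pos: [0.4842, -0.3395, 0.1018]
orientation: [-3.088, -0.313, 0.045]
ft_force: [-0.3, -0.0, -1.5]
width: 0.203
```

```bash
python3 g.py; python3 - <<'E'
from h import *
snap('side','side12');snap('top','top12')
a=cv2.imread('pics/side12.png')[100:200,270:400];b=cv2.imread('pics/top12.png')[150:250,320:420]
cv2.imwrite('pics/s12.png',cv2.resize(a,None,fx=6,fy=6));cv2.imwrite('pics/t12.png',cv2.resize(b,None,fx=6,fy=6))
E
```

```text
t 19.55 grip [ 0.4843 -0.3405  0.1243] yaw 0.2025 turn 0.0015 F [-0.3202 -0.0274 -1.4635] M [ 0.0136 -0.0282 -0.0013] w 0.20309683031770506
level tool mm 1.0601470506787853 -0.550941880184536 23.98181566001431 tilt x,y -0.025284029918759932 -0.04010076972631841
```

View pics/s12.png

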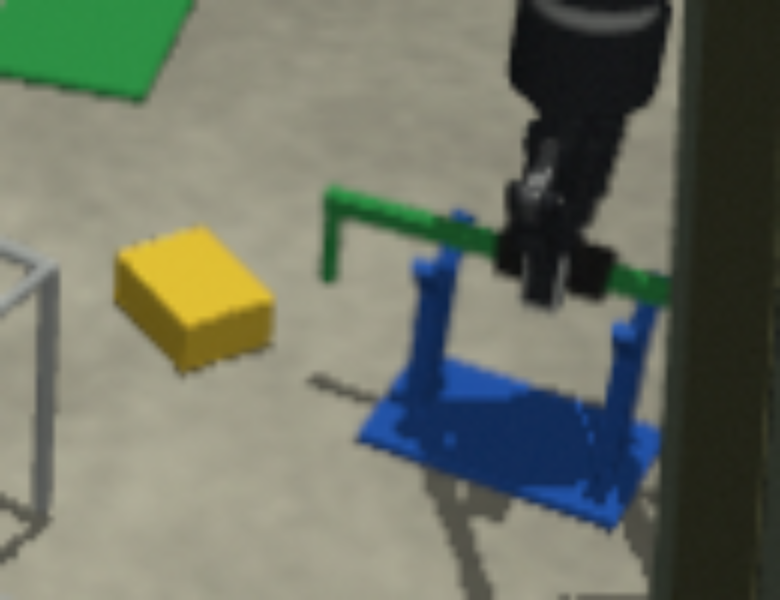

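View pics/t12.png

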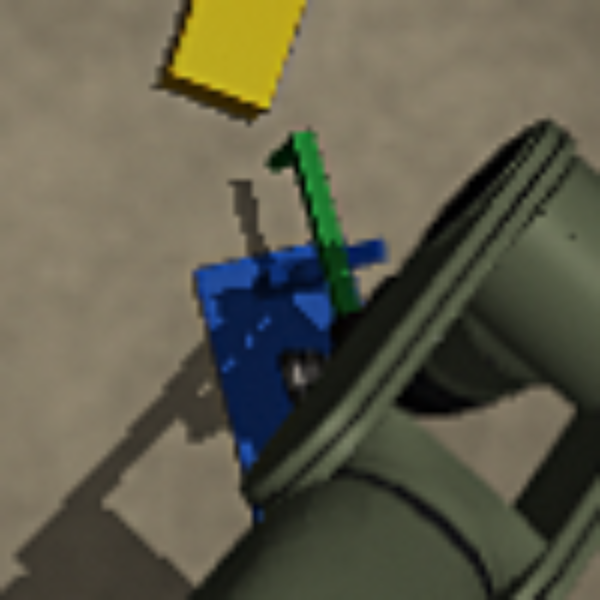

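The shaft sits over both notches: the front upright's arms are at (430,265) and (462,215), one either side of the shaft. Down gently.

Request:
step_arm(
  commands=[
    [[1, 0, 8, 0, -1], [0, 0, 7, 0, -1], [0, 0, 0, 0, -1]],
  ],
)

```text
t: 19.95
tcp_pos: [0.4856, -0.3393, 0.0879]
orientation: [-3.091, -0.314, 0.042]
ft_force: [0.2, 0.4, -1.2]
width: 0.201
```

```bash
python3 g.py
```

```text
t 19.95 grip [ 0.4856 -0.3401  0.1104] yaw 0.2027 turn 0.0017 F [ 0.1706  0.4063 -1.1791] M [-0.0698 -0.0339 -0.0126] w 0.20056388514793227
level tool mm -0.2925472104346584 -0.5121215866862749 10.053779591122566 tilt x,y -0.02321332881342592 -0.0372628249434104
```

Request:
step_arm(
  commands=[
    [[0, 0, 5, 0, -1], [0, 0, 0, 0, -1]],
  ],
)

```text
t: 20.15
tcp_pos: [0.4853, -0.3389, 0.0824]
orientation: [-3.091, -0.314, 0.042]
ft_force: [-0.0, 1.0, -1.5]
width: 0.196
```

```bash
python3 g.py
```

```text
t 20.15 grip [ 0.4853 -0.3398  0.1049] yaw 0.2028 turn 0.0018 F [-0.0323  1.007  -1.4726] M [-0.0816 -0.0195  0.0264] w 0.19643403660975
level tool mm -0.11665038055285297 -0.12077424145302444 4.575352767245383 tilt x,y -0.023314696342667595 -0.0374259919837476
```

Request:
step_arm(
  commands=[
    [[0, 0, 3, 0, -1], [0, 0, 0, 0, -1]],
  ],
)

```text
t: 20.35
tcp_pos: [0.4861, -0.3397, 0.0806]
orientation: [-3.093, -0.314, 0.039]
ft_force: [-0.3, -0.4, -1.1]
width: 0.194
```

```bash
python3 g.py
```

```text
t 20.35 grip [ 0.4861 -0.3405  0.1031] yaw 0.2027 turn 0.0017 F [-0.2669 -0.4131 -1.0701] M [ 0.0354 -0.0903  0.0122] w 0.19439771349117843
level tool mm -0.6935081831573028 -0.9713140102858644 2.816488505102202 tilt x,y -0.021654490883536243 -0.03529074098165262
```

Request:
step_arm(
  commands=[
    [[0, 0.5, 3, 0, -1], [0, 0, 0, 0, -1]],
  ],
)

```text
t: 20.55
tcp_pos: [0.4868, -0.3404, 0.0805]
orientation: [-3.093, -0.315, 0.037]
ft_force: [-0.4, 0.3, -1.0]
width: 0.189
```

```bash
python3 g.py
```

```text
t 20.55 grip [ 0.4867 -0.3412  0.103 ] yaw 0.2034 turn 0.0024 F [-0.3937  0.2907 -0.9598] M [ 0.0361 -0.0306 -0.0127] w 0.1886240257747998
level tool mm -1.136698453036732 -1.7990115995284301 2.71029593951011 tilt x,y -0.020508268457707188 -0.03462209821730721
```

Request:
step_arm(
  commands=[
    [[-1, -2, 5, 0, -1], [0, 0, 0, 0, -1]],
  ],
)

```text
t: 20.75
tcp_pos: [0.4874, -0.3413, 0.0804]
orientation: [-3.1, -0.316, 0.029]
ft_force: [0.6, 2.0, -2.0]
width: 0.195
```

```bash
python3 g.py
```

```text
t 20.75 grip [ 0.4872 -0.3419  0.1029] yaw 0.2032 turn 0.0022 F [ 0.6158  1.9685 -2.0416] M [0.3181 0.0687 0.1644] w 0.19529626061189306
level tool mm -1.5294283861260354 -2.5896927853670317 2.553117585028186 tilt x,y -0.016116947010578565 -0.02766094742128918
```

Request:
step_arm(
  commands=[
    [[-2, -5, 1, 0, -1], [0, 0, 0, 0, -1]],
  ],
)

```text
t: 20.95
tcp_pos: [0.4847, -0.3369, 0.0799]
orientation: [-3.101, -0.315, 0.027]
ft_force: [-0.2, 1.2, 1.9]
width: 0.198
```

```bash
python3 g.py
```

```text
t 20.95 grip [ 0.4844 -0.3376  0.1024] yaw 0.203 turn 0.002 F [-0.2323  1.1993  1.9227] M [0.2549 0.0289 0.0926] w 0.19815137111473916
level tool mm 0.3286662631732845 2.2387317761724446 2.1103839367546255 tilt x,y -0.014944133115079939 -0.026066355198833435
```

Request:
step_arm(
  commands=[
    [[0, 3, 3, 0, -1], [0, 0, 0, 0, -1]],
  ],
)

```text
t: 21.15
tcp_pos: [0.4852, -0.3382, 0.0787]
orientation: [-3.098, -0.318, 0.027]
ft_force: [-0.8, 0.1, 2.3]
width: 0.194
```

```bash
python3 g.py; python3 - <<'E'
from h import *
snap('side','side13')
a=cv2.imread('pics/side13.png')[110:190,280:400]
cv2.imwrite('pics/s13.png',cv2.resize(a,None,fx=6,fy=6))
E
```

```text
t 21.15 grip [ 0.485  -0.3389  0.1012] yaw 0.2046 turn 0.0036 F [-0.7945  0.0753  2.333 ] M [-0.0547 -0.1025 -0.0294] w 0.19440557715628173
level tool mm 0.047640966326577536 0.8339628151654329 0.9356742193544487 tilt x,y -0.01467459503644984 -0.029152290594909928
```

View pics/s13.png

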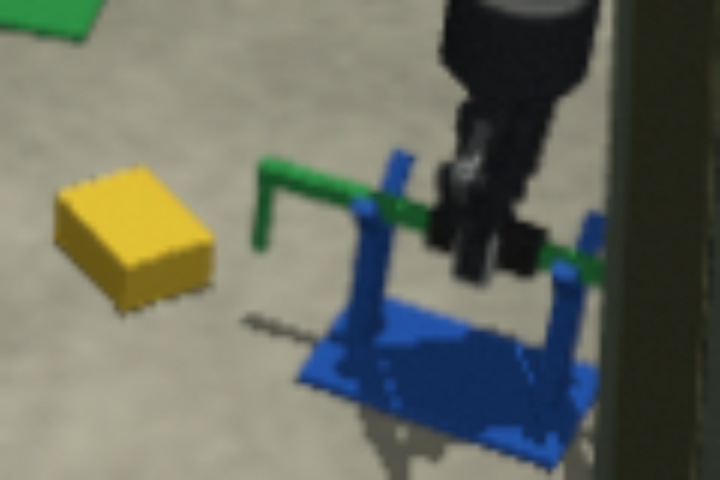

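The tool is within 1 mm of where I picked it up and the notch floor is carrying it. Releasing.

Request:
step_arm(
  commands=[
    [[0, 0, 0, 0, -0.5], [0, 0, 0, 0, -0.3], [0, 0, 0, 0, 0], [0, 0, 0, 0, 0.5], [0, 0, 0, 0, 1], [0, 0, 0, 0, 1], [0, 0, 0, 0, 1]],
  ],
  squeeze=20,
)

```text
t: 21.9
tcp_pos: [0.4839, -0.3372, 0.0751]
orientation: [-3.095, -0.317, 0.032]
ft_force: [-0.1, 0.2, 0.2]
width: 0.999
```

```bash
python3 g.py; python3 - <<'E'
from h import *
snap('side','side14')
a=cv2.imread('pics/side14.png')[110:190,280:400]
cv2.imwrite('pics/s14.png',cv2.resize(a,None,fx=6,fy=6))
E
```

```text
t 21.9 grip [ 0.4837 -0.3379  0.0976] yaw 0.2045 turn 0.0035 F [-0.1266  0.2431  0.1877] M [-0.0182 -0.08   -0.0217] w 0.9992807931841269
level tool mm 1.0924904929324013 2.0269101375704044 -2.6636010688124987 tilt x,y -0.01749275810556632 -0.032060189297940925
```

View pics/s14.png

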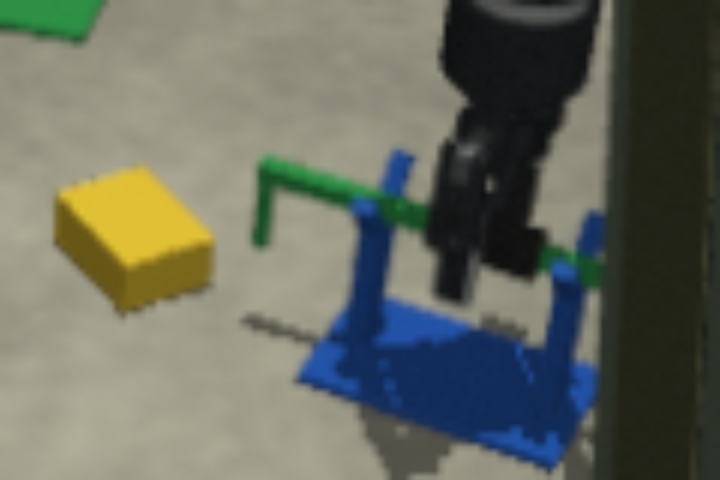

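Request:
step_arm(
  commands=[
    [[0, 0, -15, 0, 1], [0, 0, -20, 0, 1], [0, 0, -25, 0, 1], [0, 0, -30, 0, 1], [0, 0, -30, 0, 1], [0, 0, -20, 0, 1], [-40, 20, 0, 0, 1], [-40, 20, 0, 0, 1], [-40, 20, 0, 0, 1], [-40, 20, 0, 0, 1], [0, 0, 0, 0, 1], [0, 0, 0, 0, 1]],
  ],
)

```text
t: 23.15
tcp_pos: [0.3457, -0.4583, 0.2377]
orientation: [-3.112, -0.325, 0.018]
ft_force: [0.7, 0.3, 0.0]
width: 0.999
```

```bash
python3 - <<'E'
from h import *
snap('side','side15');snap('top','top15')
for n in('side','top'):
    cv2.imwrite(f'pics/{n}15b.png',cv2.resize(cv2.imread(f'pics/{n}15.png'),(800,600),interpolation=cv2.INTER_CUBIC))
a=cv2.imread('pics/side15.png')[110:190,280:400];b=cv2.imread('pics/top15.png')[135:255,340:410]
cv2.imwrite('pics/cr15.png',np.hstack([cv2.resize(a,(600,400)),cv2.resize(b,(200,400))]))
t=load('top0');t2=load('top15');s=load('side0');s2=load('side15')
for nm,A,B in(('top',t,t2),('side',s,s2)):
  for c,lo,hi in(('green',(50,120,40),(75,255,255)),('yellow',(22,140,80),(32,255,255)),('amber',(5,150,40),(14,255,110))):
    for q in(A,B):
        m=cv2.inRange(cv2.cvtColor(q['img'],cv2.COLOR_RGB2HSV),lo,hi);n,l,st,ce=cv2.connectedComponentsWithStats(m)
        print(nm,c,[(tuple(ce[i].round(1)),int(st[i][4])) for i in range(1,n) if st[i][4]>50])
E
python3 g.py
```

```text
top green [((np.float64(412.8), np.float64(87.2)), 1381), ((np.float64(371.8), np.float64(187.6)), 104), ((np.float64(1.2), np.float64(190.7)), 54), ((np.float64(383.7), np.float64(235.7)), 126)]
top green [((np.float64(412.8), np.float64(87.2)), 1380), ((np.float64(371.5), np.float64(187.7)), 105), ((np.float64(1.2), np.float64(190.5)), 56), ((np.float64(383.6), np.float64(236.1)), 127)]
top yellow [((np.float64(359.7), np.float64(154.0)), 397)]
top yellow [((np.float64(359.7), np.float64(154.0)), 397)]
top amber [((np.float64(138.0), np.float64(196.8)), 218)]
top amber [((np.float64(138.1), np.float64(196.7)), 226)]
side green [((np.float64(284.1), np.float64(103.6)), 634), ((np.float64(334.4), np.float64(141.9)), 117), ((np.float64(385.7), np.float64(157.1)), 119)]
side green [((np.float64(284.1), np.float64(103.6)), 634), ((np.float64(334.5), np.float64(142.0)), 112), ((np.float64(383.2), np.float64(156.4)), 96)]
side yellow [((np.float64(301.8), np.float64(149.3)), 434)]
side yellow [((np.float64(301.8), np.float64(149.4)), 435)]
side amber [((np.float64(143.2), np.float64(101.6)), 2969), ((np.float64(270.3), np.float64(207.3)), 65), ((np.float64(157.2), np.float64(297.8)), 579)]
side amber [((np.float64(142.7), np.float64(101.8)), 2969), ((np.float64(158.8), np.float64(300.4)), 580)]
t 23.25 grip [ 0.3462 -0.4582  0.26  ] yaw 0.2105 turn 0.0095 F [0.1004 0.4293 0.6347] M [ 0.0095 -0.0532 -0.0076] w 0.9994949973349949
level tool mm 160.71983761331617 -86.86984635162285 159.69375959457903 tilt x,y -0.010375151050143023 -0.014017729912645207
```

View pics/side15b.png

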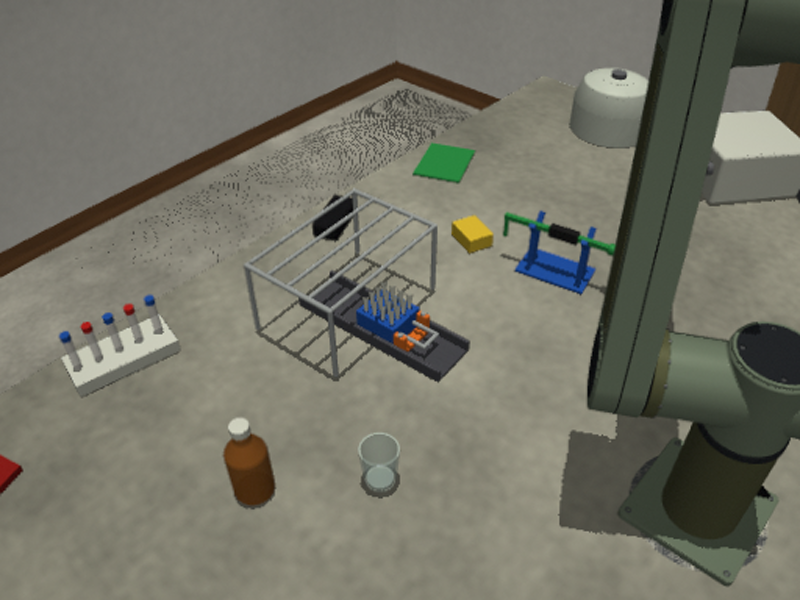

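View pics/top15b.png

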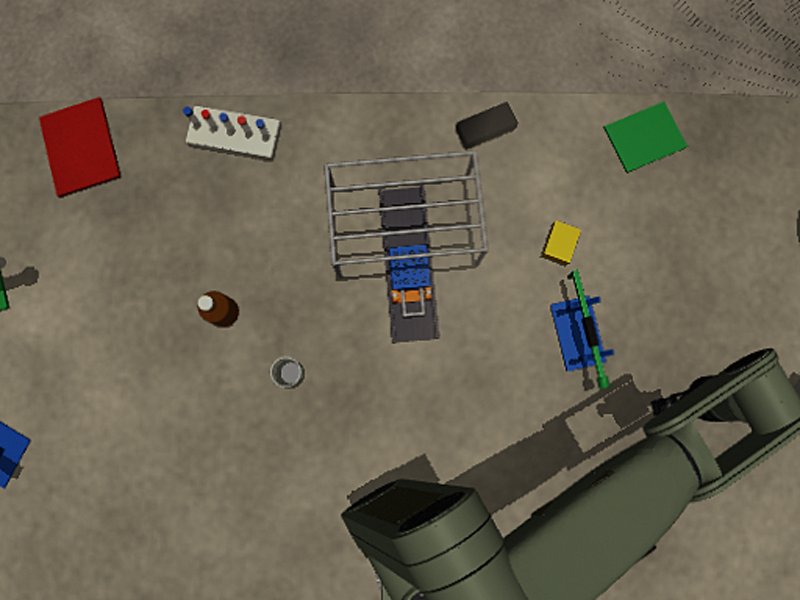

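View pics/cr15.png

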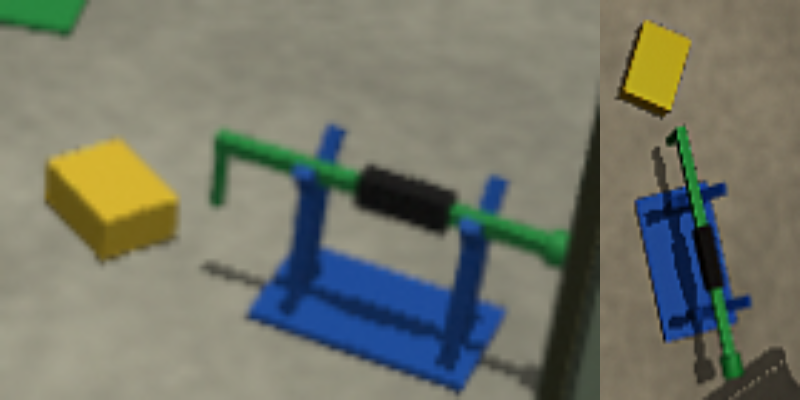

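The tool is seated within about 0.4 px of its original position. The carrier is flush on the stop, and the bottle, beaker and box look unmoved. Handing in.

```bash
python3 - <<'E'
from h import *
a,b=load('side0')['img'],load('side15')['img']
for n,(x,y,w,h) in {'bottle':(138,262,45,68),'beaker':(224,272,40,50)}.items():
    d=cv2.absdiff(a[y:y+h,x:x+w],b[y:y+h,x:x+w]);print(n,d.mean().round(2),d.max())
print(ticket.close_job())
E
```

```text
bottle 2.34 7
beaker 2.64 6
the job is handed in; nothing more can be done
None
```

The job is done and handed in at about 23 s of the 70 s allowed; closing it gave no verdict.

I took the hook tool from its cradle, hooked the ring under the shelf and drew the carrier out to the dock stop. I then unhooked, put the tool back in its cradle, let go and moved the arm clear.

**Bedding pull:** it averaged 12.1 N (11.2–12.7) for 1.5 s. The highest reading I saw was about 12.7 N, though I only sampled the force at intervals.

**Last checks:**
- **Carrier:** it looks flush on both stop jaws in the side and top views.
- **Tool:** it sits in both notches. Its visible green parts are within about 0.4 px of the start, except the tail in the side view, which the arm partly hides.
- **Bottle, beaker and box:** unchanged between the first and last pictures beyond image noise. One loose colour mask put the bottle about 3 px off in the side view. The direct picture comparison and the top view showed no move, so I put that down to the mask.

**What went less well:** the gripper picked up a tilt of up to about 0.05 rad, and my attempts to shake it out failed. While I lowered the tool it briefly leaned on the notch side at about 2 N, which I corrected before letting go.

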